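# Load the electrode plate into a flow cell and hold the cell pressed shut for the nuts

## Robot

A 6-joint arm with a two-finger parallel gripper is mounted at the origin on a cart in front of the work surface, level with it; the furniture and walls round the work are solid. World frame = base frame: x ahead of the robot, y to its left, z up, the work surface at z = 0. Lengths are in m, angles in degrees, forces in N, time in s.
With the tool pointing down it reaches from about 0.3 to 0.825 m from the base axis. Payload 5.4 kg.
Tool frame: the origin (TCP) lies at the very end of the fingers, on their centre line; the grasp point (between the pads) lies 19 mm behind it; z points along the fingers, y is the direction in which the jaws open and shut (so a half turn about z gives the same grasp; the last joint's range is limited). The gripper opens to 92 mm and grips with 3 to 60 N. Pads are 20 mm wide; open, the fingers measure 128 mm over their backs; the gripper's body (75 mm by 189 mm) begins 69 mm behind the grasp point.
Start: joints at [-75.12, 9.076, 91.501, -0, 79.423, -12.038], TCP at [0.26, -0.513, 0.215] pointing down, gripper open.
Joint ranges: [-166.64, 166.64], [-54.1, 131.32], [10.49, 154.53], [-73.88, 253.88], [9.74, 151.15], [-171.62, 171.62]. Speed limits (degrees/s): [147.25, 147.25, 180, 180, 180, 180].

## Interface

Orientations are given as [roll, pitch, yaw] about the fixed x, y, z axes, in that order (R = Rz(yaw) Ry(pitch) Rx(roll)).
In Python, from station import bot, vision gives the robot as it stands.
- The arm moves only by the tool step_arm, never from a script. Its argument "deltas" is a list of rows, each an object of numbers: "fingers": the opening, from 0 (shut) to 1 (fully open); "dx", "dy", "dz": the shift along the tool's x, y, z in cm; "rx", "ry", "rz": the turn, a rotation vector about the tool's x, y, z in rad. In form: [{"fingers": .., "dx": .., "dy": .., "dz": .., "rx": .., "ry": .., "rz": ..}, ...]. A call has 1 to 5 rows; each row is the pose to reach, as a shift and turn from the pose commanded when the call began, along the tool's axes at that moment; what a row does not reach only later rows make up. A row lasts 1/8 s, in which the tool goes at most 62.5 mm and 10.7 degrees, less where a joint would pass 70% of its speed; a pose out of reach is approached as far as the arm can. A call with a gripper value outside its range is refused whole. The fingers move at their own pace and stop on an object; the grip force is fixed at half the most. Time passes only in rows, so rows that repeat a pose let the fingers close. It gives the time, the measured TCP pose, the force and the opening at its end, in the units of the state.
- bot.observe(): the state, without advancing time (a new reading comes with each control period).
- vision.grab_frame(name): name is "side" or "top" or "wrist"; returns the picture (420x560x3 uint8, blue, green, red); there is no depth.
- vision.camera_info(name): a dict with "camera_matrix" (3x3 intrinsics, pixels), "view" (4x4, takes a point from world to camera coordinates). Camera axes: x right, y down, z forward; pixel columns grow to the right and rows downward; lengths in m; the calibration is good to about 2 mm. A picture is of the moment at which its call begins: read the wrist's pose just before it. camera_info takes no time and is no camera call; for the wrist camera it gives the pose at the moment of the call.
- bot.hand_in(): hands the job in, once; it reports no verdict.
The state is a dict: "time_s": time; "q": joint angles; "joint_velocities": joint speeds; "joint_efforts": joint torques, N m; "eef_pos": TCP position; "ee_rot": TCP orientation; "contact_force": force on the tool from outside, world axes, zero at the start; "torque": the same for the moment, N m; "opening": finger opening in m.
Only numpy, scipy, OpenCV 4.12 (cv2) and the standard library are available. Lean on these libraries where they do the work, as an engineer would, in place of code of your own. Each camera call takes 0.05 s, during which the arm holds its last target.

## Task

Assemble the flow cell: take the electrode plate (the one with the tab) out of its storage block and slide it down into the guide in front of the cell's rear half until it stands fully home on the guide floor, and let go of it. Then push the cell's sliding half by the steel boss on its back until its gasket clamps the plate flat against the rear half, and keep a steady push of about 12 newtons (8 to 16; beyond 22 the gasket is crushed), so that a colleague can run the tie-rod nuts up. Finish while still holding that push; leave the blanking plate in its slot and the beaker, bottle and spanner where they are.

Things in the scene. Friction and masses are not known exactly. Their poses are not given: they have to be found in the camera images.
- cell: Flow cell, fixed. Grey base 215 x 136 mm, top 12 mm above the bench. Origin on the bench; x = direction in which the sliding half is pushed shut (away from the robot), z up. Rear half: white block across the cell, its plate-side face (fence) at x = +45 mm, top 60 mm up. Hose nipples stick out sideways to y = +-81 mm. Nothing on the cell is higher than 64 mm.
- guide_mouth (a point): Centre of the plate guide's slot in front of the rear half, 52 mm above the bench; axes as the cell's. Slot 11 mm along x (fence face to two lips), 68 mm along y, straight down to its floor 14 mm above the bench. Higher up the mouth flares by 7 mm on every side, up to 60 mm above the bench. The lips reach in 6.5 mm from each end; the middle 55 mm is open towards the sliding half.
- rods_end (a point): Point midway between the free ends of two steel tie rods, 38 mm above the bench (cell x = -95 mm). The rods, 8 mm thick, run along the cell's x at y = +-50 mm through the sliding half to the rear half, with 17 mm hex nuts on the last 16 mm. Between the rods, behind the sliding half, it is free above two low rails (top 16.5 mm above the bench).
- slide (a joint): Position of the sliding half (white block, steel plate behind; 116 mm wide, top 64 mm above the bench) along the cell's x, m: 0 = its gasket just touches a plate lying flat on the rear half; positive = open by that much; starts at 0.016 to 0.034, end stop 0.040. About 1 N of friction.
- gasket (a joint): Squeeze of the black sponge-rubber frame gasket (48 x 32 mm, 12 mm thick) on the front of the sliding half, m; 0 = unloaded. It gives like a spring, 3 N per mm: 12 N is 4 mm; at 9 mm it is solid.
- press_boss (a point): Centre of the flat face of the steel boss (disc 38 mm in diameter, 8 mm thick) on the back of the sliding half, 40 mm above the bench; push here along the cell's +x. Axes as the cell's; it moves with the sliding half.
- electrode_mid (a point): Middle of the upright nearly black electrode plate, 64 mm wide (y), 8 mm thick (x), 60 mm high, plus a tab 26 mm wide, equally thick, 30 mm up from the middle of its top edge (steel rivet in it). This point is 45 mm above the lower edge; the tab is 15 to 45 mm above it. z up; same both ways round; about 75 g. Starts in a slot of the storage block, lower edge 10 mm above the bench.
- blank_mid (a point): Middle (30 mm above the lower edge) of the blanking plate, nearly black, 64 x 8 x 60 mm, no tab, loose in the other slot of the storage block; axes as the electrode's. Not needed; stays there.
- block: Grey plastic storage block, fixed, 150 x 92 x 30 mm, origin on the bench under its centre. Its two slots lie along its y axis at x = -36 and +36 mm, 11 mm wide, 67 mm long, 20 mm deep. Which plate is in which slot changes.
- beaker: Small glass beaker, 46 mm across, 60 mm high, origin at the centre of its underside; stands beside the cell. Leave it.
- bottle: White plastic bottle with a blue cap, 40 mm across, 91 mm high, origin at the centre of its underside; stands behind the cell. Leave it.
- spanner: Steel open-ended spanner, 130 mm long, lying on the bench beside the cell for the colleague; origin under its middle. Leave it.
Things that resemble listed ones, but are neither listed nor needed, are in the scene too. Leave any pink look-alike of the part that bears electrode_mid alone.

How it is judged (in metres and radians):
On the way, in this order (a step that is already met when the one before it is completed fails the run):
1. the electrode plate stands fully home in the guide, let go of, with the sliding half still open (z of electrode_mid in the frame of cell between 0.0555 and 0.0615 m and y of electrode_mid in the frame of cell between -0.004 and 0.004 m and angle between the x axis of electrode_mid and the x axis of cell, either way round below 0.12 rad and x of electrode_mid in the frame of cell between 0.034 and 0.0465 m and contact force between the fingers and electrode below 0.3 N and value of joint slide above 0.006 m), for 0.2 s.
2. the gasket presses the plate with 8 to 16 N for one and a half seconds (contact force between gasket and electrode between 8 and 16 N), for 1.5 s.
At the end, for the whole second after the job is handed in: The electrode plate stands in the guide on its floor (within 2.5 mm), flat against the rear half (within 2 mm), not touched by the robot; the robot is still pushing the sliding half so that the gasket bears on the plate with 8 to 16 N; the blanking plate is in its slot (all of step 2 and z of electrode_mid in the frame of cell between 0.0555 and 0.0615 m and y of electrode_mid in the frame of cell between -0.004 and 0.004 m and angle between the x axis of electrode_mid and the x axis of cell, either way round below 0.12 rad and x of electrode_mid in the frame of cell between 0.0395 and 0.0435 m and contact force between any of the fingers, the arm and slide above 5 N and contact force between each of the fingers, the arm and electrode below 0.5 N and distance of blank_mid from where it was at the start of the episode below 0.02 m); the arm keeps its last pose, push and grip.
It fails at once if the gasket is crushed (more than 22 N) (value of joint gasket above 0.0074 m or contact force between gasket and electrode above 22 N).
It fails at once if the blanking plate is pulled out or the beaker, bottle or spanner is disturbed (distance of blank_mid from where it was at the start of the episode above 0.02 m or distance of any of beaker, bottle, spanner from where it was at the start of the episode above 0.03 m or angle between any of beaker, bottle's own z axis and vertical above 0.5 rad).
It also fails if it takes over 72 s, if anything falls off the work surface, if the arm or the gripper's body presses on something with over 40 N, if the wrist force passes 120 N, or if a joint passes its speed limit or range.

## Working session

There is one attempt and no reset: what is moved stays moved. The work goes in short steps, Python scripts to look and compute and a tool call to move; the robot and the scene stay as the last step left them, time stands still between calls to the robot, and variables do not carry over. Pictures are saved under pics/ and viewed, and the job is handed in when it is done.

Besides the shell and the picture viewer there is one more tool, called as name([rows], argument=value, ...), one row to a line, values as JSON. step_arm: Moves the arm, as the interface text tells. Its arguments: {"type":"object","properties":{"deltas":{"type":"array","items":{"type":"object","properties":{"fingers":{"type":"number"},"dx":{"type":"number"},"dy":{"type":"number"},"dz":{"type":"number"},"rx":{"type":"number"},"ry":{"type":"number"},"rz":{"type":"number"}}}}},"required":["deltas"]}

```bash
ls; mkdir -p pics
python3 - <<'E'
from station import bot, vision
import cv2,numpy as np
np.set_printoptions(precision=4,suppress=True)
print(bot.observe())
for n in ["side","top","wrist"]:
    i=vision.camera_info(n); print(n,i["camera_matrix"],i["view"])
    cv2.imwrite(f"pics/{n}0.png",vision.grab_frame(n))
E
```

```text
pics
{'time_s': 0.0, 'q': array([-75.1201,   9.1127,  91.5706,  -0.0014,  79.4215, -12.0381]), 'joint_velocities': array([ 0.0158,  0.0075,  0.1285, -0.0684,  0.0882,  0.0282]), 'joint_efforts': array([ -0.0001, -38.5583, -32.2107,   0.07  ,   0.0381,  -0.0001]), 'eef_pos': array([ 0.2601, -0.5121,  0.2136]), 'ee_rot': array([-179.8972,   -0.0205,   26.9182]), 'contact_force': array([-0.9525, -0.1953, -1.0906]), 'torque': array([-0.0336, -0.0015,  0.0001]), 'opening': 0.09201817988495972}
side [[457.2139   0.     286.8775]
 [  0.     457.2139 213.3194]
 [  0.       0.       1.    ]] [[-0.4436 -0.8962 -0.0087  0.138 ]
 [-0.563   0.2862 -0.7754  0.3936]
 [ 0.6974 -0.339  -0.6315  0.7386]
 [ 0.      0.      0.      1.    ]]
top [[399.6248   0.     280.2708]
 [  0.     399.6248 212.7836]
 [  0.       0.       1.    ]] [[ 0.0117 -0.9999 -0.0103 -0.1375]
 [-0.9986 -0.0111 -0.0526  0.5485]
 [ 0.0525  0.0109 -0.9986  1.2435]
 [ 0.      0.      0.      1.    ]]
wrist [[310.8684   0.     281.4051]
 [  0.     310.8684 207.9169]
 [  0.       0.       1.    ]] [[ 0.4527 -0.8917 -0.0019 -0.5741]
 [-0.8611 -0.4377  0.2586 -0.0295]
 [-0.2314 -0.1154 -0.966   0.3917]
 [ 0.      0.      0.      1.    ]]
```

View pics/side0.png

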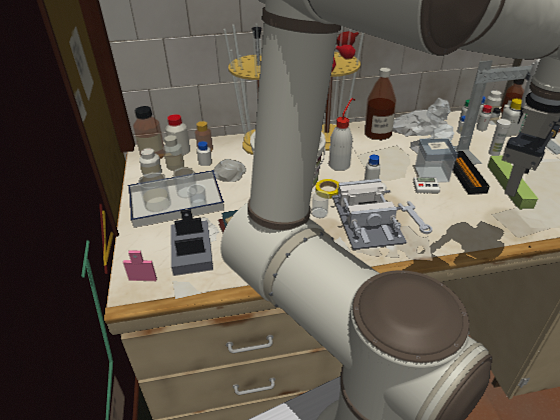

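View pics/top0.png

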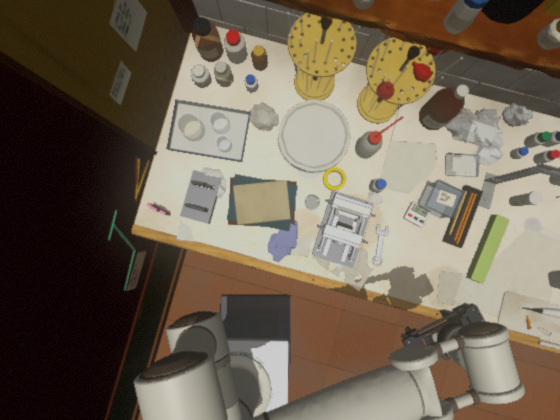

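View pics/wrist0.png

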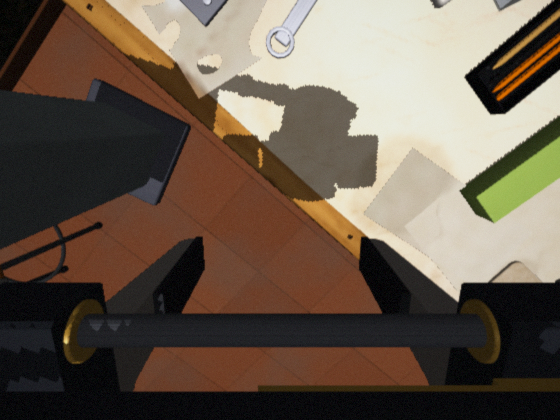

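Candidates for the electrode: the dark tabbed plate in the grey block (side ~(188,222), top ~(200,185)), the dark plate without a tab in the same block (blank, side ~(190,245)), and the pink tabbed look-alike (side (138,267), top (158,210)). By the description it is the dark tabbed one. I check it in a close crop.

```bash
cat > h.py <<'E'
import numpy as np, cv2
np.set_printoptions(precision=4,suppress=True)
def ray(i,u,v,z):
    K=i["camera_matrix"];V=np.array(i["view"]);R=V[:3,:3];t=V[:3,3]
    c=-R.T@t; d=R.T@np.linalg.inv(K)@np.array([u,v,1.]); return c+d*(z-c[2])/d[2]
def proj(i,p):
    K=i["camera_matrix"];V=np.array(i["view"]);q=K@(V[:3,:3]@np.array(p)+V[:3,3]); return q[:2]/q[2]
E
python3 - <<'E'
from h import *
from station import vision
a=cv2.imread('pics/top0.png');s=cv2.imread('pics/side0.png')
A=cv2.resize(a[150:250,130:230],(400,400),interpolation=cv2.INTER_CUBIC)
B=cv2.resize(a[180:280,300:400],(400,400),interpolation=cv2.INTER_CUBIC)
C=cv2.resize(s[200:290,120:220],(400,360),interpolation=cv2.INTER_CUBIC)
cv2.imwrite('pics/c1.png',np.hstack([A,B]))
D=cv2.resize(s[165:265,310:440],(520,400),interpolation=cv2.INTER_CUBIC)
cv2.imwrite('pics/c2.png',np.hstack([C,D[:360,:400]]))
i=vision.camera_info('top')
for u,v in [(197,200),(340,232)]: print(ray(i,u,v,0.03))
E
```

```text
[0.5862 0.1286 0.03  ]
[ 0.4917 -0.3169  0.03  ]
```

View pics/c1.png

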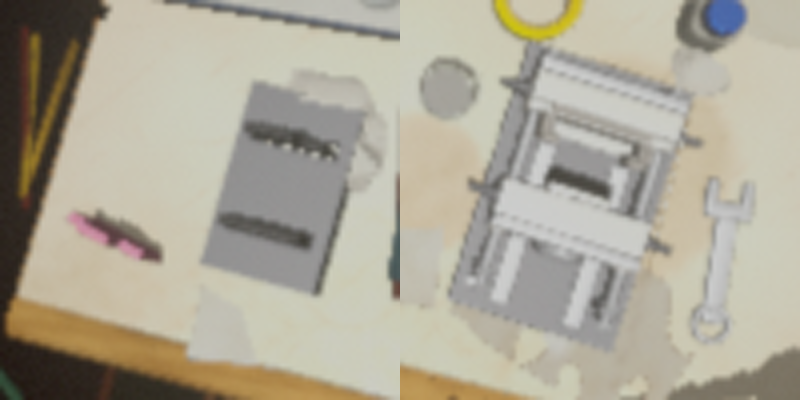

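View pics/c2.png

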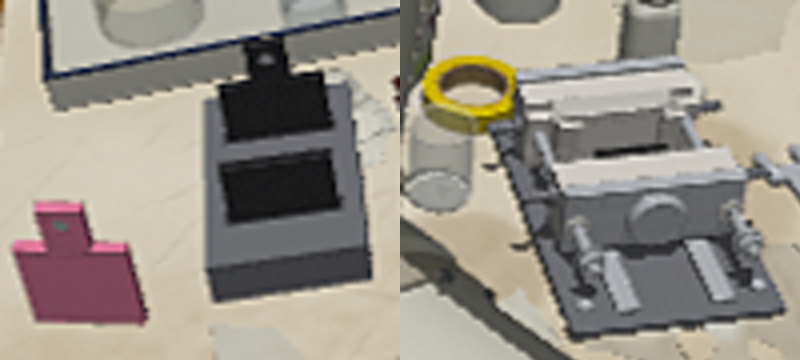

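Confirmed: the crop shows the dark tabbed plate (rivet) in the far slot, about top (203,184). The blank is in the near slot (196,207). The pink one stands on the bench to the left and stays alone. Next, the wrist-camera geometry and a look at the cell on the way.

Run:
```python
from h import *
from station import vision,bot
from scipy.spatial.transform import Rotation as Ro
V=np.array(vision.camera_info('wrist')['view']);s=bot.observe()
Rt=Ro.from_euler('xyz',s['ee_rot'],degrees=True).as_matrix()
c=-V[:3,:3].T@V[:3,3]
print('cam in tool',Rt.T@(c-s['eef_pos']),'axis in tool (rows x,y,z of cam)\n',V[:3,:3]@Rt)
i=vision.camera_info('top')
for n,u,v,z in [('rear L end',335,195,.06),('rear R end',372,206,.06),('sl L',324,229,.064),('sl R',361,241,.064),('block tl',193,171,.03),('block tr',220,179,.03),('block bl',180,215,.03),('block br',210,223,.03)]: print(n,ray(i,u,v,z))
```

```text
cam in tool [ 0.0728  0.0001 -0.1712] axis in tool (rows x,y,z of cam)
 [[-0.      1.      0.0003]
 [-0.9659  0.0001 -0.2589]
 [-0.2589 -0.0003  0.9659]]
rear L end [ 0.6034 -0.2971  0.06  ]
rear R end [ 0.5712 -0.4091  0.06  ]
sl L [ 0.5   -0.264  0.064]
sl R [ 0.4652 -0.3752  0.064 ]
block tl [0.677  0.1432 0.03  ]
block tr [0.6527 0.0581 0.03  ]
block bl [0.5388 0.1805 0.03  ]
block br [0.5149 0.0865 0.03  ]
```

step_arm([
  {"fingers":1,"dx":31,"dy":-3.4,"dz":-3.5,"rz":-0.82},
  {"fingers":1,"dx":31,"dy":-3.4,"dz":-3.5,"rz":-0.82},
  {"fingers":1,"dx":31,"dy":-3.4,"dz":-3.5,"rz":-0.82},
  {"fingers":1,"dx":31,"dy":-3.4,"dz":-3.5,"rz":-0.82},
  {"fingers":1,"dx":31,"dy":-3.4,"dz":-3.5,"rz":-0.82},
])

```text
$.deltas[0]: bad value
```

step_arm([
  {"fingers":0.5},
  {"fingers":0.5},
  {"fingers":0.5},
])

```text
$.deltas[0]: bad value
```

```bash
cat >> h.py <<'E'
import json
from station import bot,vision
def shot(tag):
    s=bot.observe(); i=vision.camera_info('wrist'); f=vision.grab_frame('wrist')
    cv2.imwrite(f'pics/{tag}.png',f)
    np.savez(f'{tag}.npz',K=i['camera_matrix'],V=i['view'])
    print(s['time_s'],s['eef_pos'],s['ee_rot'],s['contact_force'],s['opening'],s['q'])
def info(tag):
    d=np.load(f'{tag}.npz'); return {'camera_matrix':d['K'],'view':d['V']}
E
python3 -c "
from h import *
shot('w1')"
```

```text
0.15 [ 0.2602 -0.5123  0.2139] [-179.9232   -0.0166   26.9179] [ 0.0773 -0.7927  0.0015] 0.09197699071436698 [-75.1201   9.1042  91.5528   0.0002  79.4215 -12.0381]
```

View pics/w1.png

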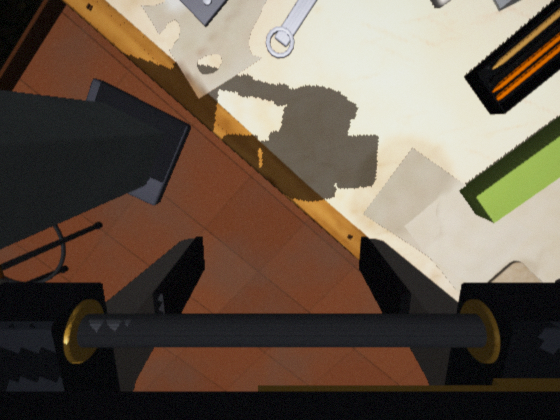

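Refused; perhaps every key is required.

step_arm([
  {"fingers":1,"dx":31,"dy":-3.4,"dz":-3.5,"rx":0,"ry":0,"rz":-0.82},
  {"fingers":1,"dx":31,"dy":-3.4,"dz":-3.5,"rx":0,"ry":0,"rz":-0.82},
  {"fingers":1,"dx":31,"dy":-3.4,"dz":-3.5,"rx":0,"ry":0,"rz":-0.82},
  {"fingers":1,"dx":31,"dy":-3.4,"dz":-3.5,"rx":0,"ry":0,"rz":-0.82},
  {"fingers":1,"dx":31,"dy":-3.4,"dz":-3.5,"rx":0,"ry":0,"rz":-0.82},
])

```text
time_s: 0.82
eef_pos: [0.5216, -0.3414, 0.2495]
ee_rot: [-180.0, 0.0, 74.1]
contact_force: [0.4, -1.2, -0.5]
opening: 0.0919
```

step_arm([
  {"fingers":0.5,"dx":0,"dy":0,"dz":0,"rx":0,"ry":0,"rz":0},
  {"fingers":0.5,"dx":0,"dy":0,"dz":0,"rx":0,"ry":0,"rz":0},
])

```text
time_s: 1.08
eef_pos: [0.5197, -0.3429, 0.249]
ee_rot: [-179.9, 0.0, 73.9]
contact_force: [-0.4, 0.9, -1.0]
opening: 0.0737
```

```bash
python3 -c "
from h import *
shot('w2')"
```

```text
1.075 [ 0.5197 -0.3429  0.249 ] [-179.9379    0.0054   73.8916] [-0.3823  0.9018 -1.049 ] 0.0736658058779172 [-44.4973  14.9688  80.7921  -0.0344  84.2912 -28.3855]
```

View pics/w2.png

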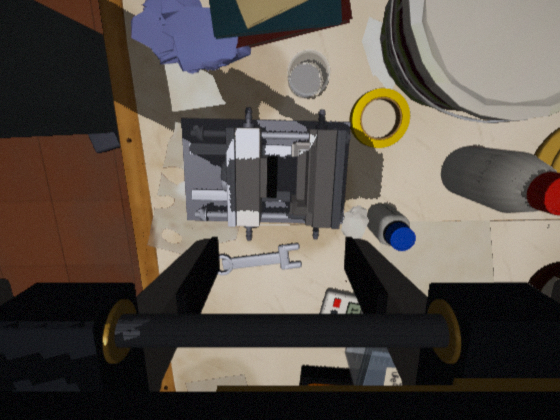

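The cell lies at (265,175), aligned with the picture; the beaker is at (307,75), the bottle at (398,230), the spanner at (258,258). Zooming to get the corners of the cell.

Run:
```python
from h import *
f=cv2.imread('pics/w2.png')[100:245,170:365]
f=cv2.convertScaleAbs(f,alpha=1.5,beta=20)
cv2.imwrite('pics/w2z.png',cv2.resize(f,(780,580),interpolation=cv2.INTER_CUBIC))
```

```text
(no output)
```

View pics/w2z.png

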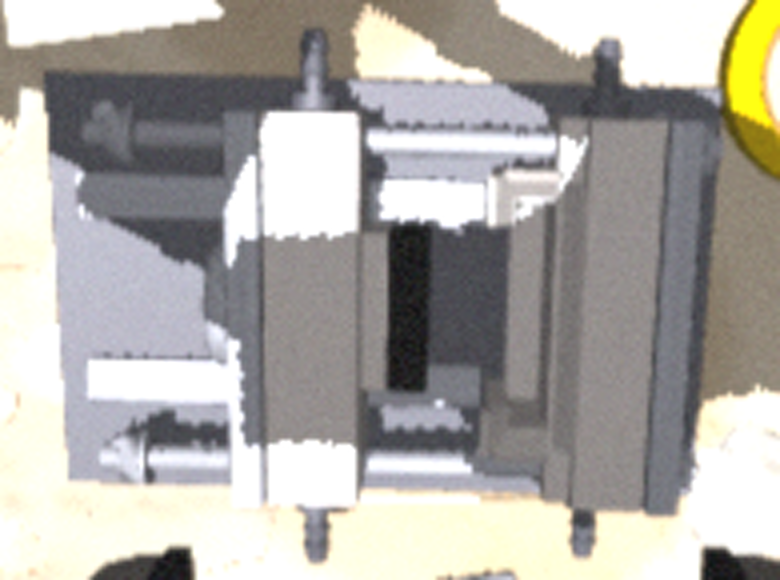

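Run:
```python
from h import *
i=info('w2')
V=i['view'];print('cam',-V[:3,:3].T@V[:3,3])
for n,x,y,z in [('baseTL',45,72,.012),('baseBL',68,480,.012),('baseTR',718,90,.012),('nip slide +y',314,30,.04),('nip slide -y',317,560,.04),('nip rear +y',610,40,.04),('nip rear -y',582,555,.04),('rear top BL',572,508,.06),('rear top TL',592,118,.06),('rear top BR',640,510,.06),('rear top TR',670,118,.06),('slide TL',262,112,.064),('slide BL',268,502,.064),('rod end +',85,133,.038),('rod end -',102,460,.038)]:
    p=ray(i,170+x/4,100+y/4,z); a=np.radians(-16); c=np.array([np.cos(a),np.sin(a)]);e=np.array([-c[1],c[0]])
    print(n,p, p[:2]@c,p[:2]@e)
```

```text
cam [ 0.54   -0.2729  0.4201]
baseTL [ 0.4205 -0.2302  0.012 ] 0.4676936436994041 -0.10535372235177051
baseBL [ 0.38   -0.3586  0.012 ] 0.46409978830625914 -0.2399984223183963
baseTR [ 0.6232 -0.2944  0.012 ] 0.6802489141767947 -0.11122671348147625
nip slide +y [ 0.5082 -0.2438  0.04  ] 0.5557577879183967 -0.09430841856575431
nip slide -y [ 0.4592 -0.4008  0.04  ] 0.5519174922944028 -0.2587045494440754
nip rear +y [ 0.5904 -0.2705  0.04  ] 0.642065968925503 -0.0972530768434291
nip rear -y [ 0.5425 -0.423   0.04  ] 0.6381395534275394 -0.25711387485043874
rear top BL [ 0.5433 -0.3995  0.06  ] 0.6323799623690434 -0.2343122468029124
rear top TL [ 0.5778 -0.2895  0.06  ] 0.6351754556037003 -0.11901415890989438
rear top BR [ 0.5631 -0.4059  0.06  ] 0.6531341549500318 -0.23498883474995422
rear top TR [ 0.5988 -0.2956  0.06  ] 0.6570789671874702 -0.11905489233123907
slide TL [ 0.4898 -0.2623  0.064 ] 0.5431285602427538 -0.11716861344660669
slide BL [ 0.4558 -0.3709  0.064 ] 0.5403696853297706 -0.230916639125587
rod end + [ 0.4334 -0.2527  0.038 ] 0.4862243707202957 -0.12341690739798247
rod end - [ 0.403  -0.3499  0.038 ] 0.4838230311663902 -0.2252602976031349
```

step_arm([
  {"fingers":0.5,"dx":-5.5,"dy":2.5,"dz":8,"rx":0,"ry":0,"rz":0.028},
  {"fingers":0.5,"dx":-5.5,"dy":2.5,"dz":8,"rx":0,"ry":0,"rz":0.028},
  {"fingers":0.5,"dx":-5.5,"dy":2.5,"dz":8,"rx":0,"ry":0,"rz":0.028},
  {"fingers":0.5,"dx":-5.5,"dy":2.5,"dz":8,"rx":0,"ry":0,"rz":0.028},
])

```text
time_s: 1.62
eef_pos: [0.5286, -0.4031, 0.1709]
ee_rot: [179.9, 0.0, 72.2]
contact_force: [0.3, 0.0, 0.1]
opening: 0.0461
```

Run:
```python
from h import *
shot('w3')
f=cv2.imread('pics/w3.png')[0:300,90:470]
f=cv2.convertScaleAbs(f,alpha=1.6,beta=20)
cv2.imwrite('pics/w3z.png',cv2.resize(f,(760,600),interpolation=cv2.INTER_CUBIC))
```

```text
1.625 [ 0.5286 -0.4031  0.1709] [179.9289   0.0259  72.2141] [0.3439 0.0165 0.0608] 0.04612886687311348 [-47.7229  23.9502  78.3881   0.0134  77.5873 -29.94  ]
```

View pics/w3z.png

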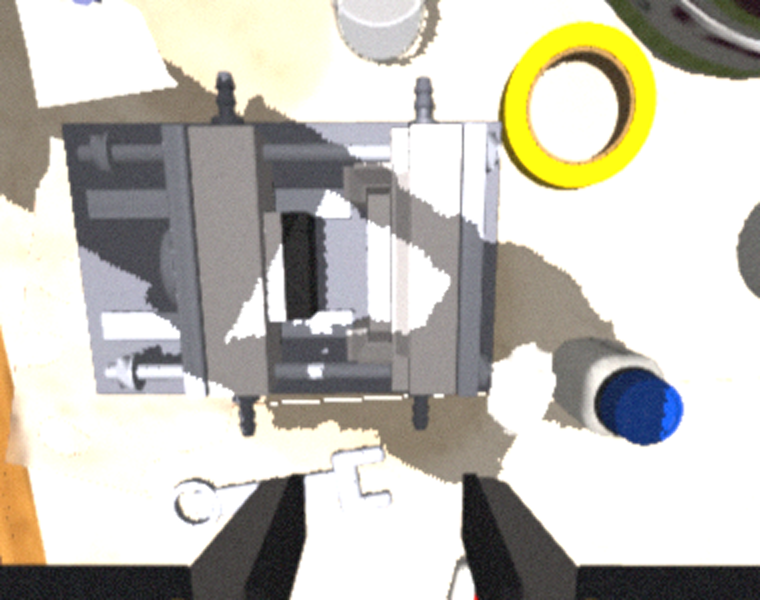

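Clear view: rear half around zoom (435,258), lips at (370,180) and (370,345), slot between them and the fence at about x 385. A finer crop of the mouth follows.

Run:
```python
from h import *
f=cv2.imread('pics/w3.png')[50:210,210:340]
f=cv2.convertScaleAbs(f,alpha=1.5,beta=10)
cv2.imwrite('pics/w3y.png',cv2.resize(f,(487,600),interpolation=cv2.INTER_CUBIC))
```

```text
(no output)
```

View pics/w3y.png

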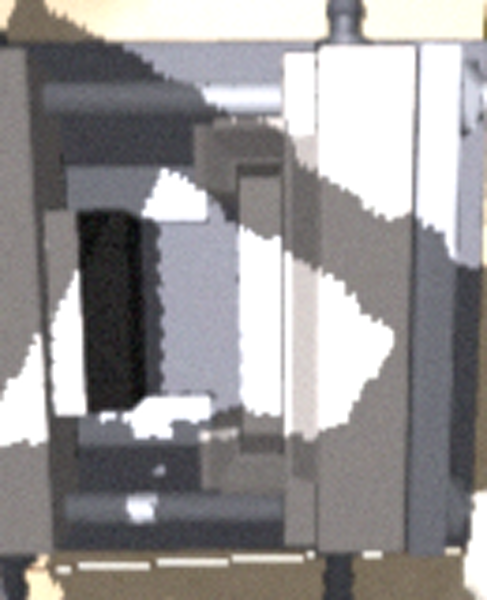

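Run:
```python
from h import *
i=info('w3')
a=np.radians(-17.7); c=np.array([np.cos(a),np.sin(a)]);e=np.array([-c[1],c[0]])
def P(n,u,v,z):
    p=ray(i,u,v,z); print(n,p, p[:2]@c,p[:2]@e); return p
y=lambda x,yy:(210+x/3.746,50+yy/3.746)
zz=lambda x,yy:(90+x/2,yy/2)
for n,uv,z in [('slot a',y(238,165),.052),('slot b',y(282,165),.052),('slot c',y(282,450),.052),('slot d',y(238,450),.052),('flare t',y(318,46),.06),('flare b',y(317,545),.06),
 ('nipS+',zz(225,75),.04),('nipS-',zz(247,435),.04),('nipR+',zz(423,78),.04),('nipR-',zz(420,428),.04),('rod+',zz(80,153),.038),('rod-',zz(107,372),.038),('baseTL',zz(64,123),.012),('baseBL',zz(97,393),.012),
 ('beaker',zz(381,20),.06),('slide back +',zz(164,125),.05),('boss L',zz(160,258),.04),('slideTop backL',zz(188,125),.064),('slideTop frontL',zz(252,125),.064),('slide top front b',zz(267,393),.064)]: P(n,*uv,z)
```

```text
slot a [ 0.5523 -0.3071  0.052 ] 0.6195616959486819 -0.12465871035569179
slot b [ 0.5622 -0.3103  0.052 ] 0.6298927821348312 -0.12467231025739652
slot c [ 0.5419 -0.3742  0.052 ] 0.6300114056034902 -0.1917739139703276
slot d [ 0.5314 -0.3709  0.052 ] 0.6190225994197357 -0.19175516298612594
flare t [ 0.577  -0.2896  0.06  ] 0.6377600779944429 -0.10040308684820036
flare b [ 0.5432 -0.3983  0.06  ] 0.638626694358724 -0.21428706453615864
nipS+ [ 0.5077 -0.2426  0.04  ] 0.5574057477769131 -0.0767811302549403
nipS- [ 0.4576 -0.3996  0.04  ] 0.5574703638683243 -0.2415293192055251
nipR+ [ 0.59   -0.2702  0.04  ] 0.6442166146882262 -0.07806144018015582
nipR- [ 0.5422 -0.4229  0.04  ] 0.6451472437900418 -0.2380060832970177
rod+ [ 0.4329 -0.2517  0.038 ] 0.48893855160568156 -0.10820956880885009
rod- [ 0.4026 -0.3482  0.038 ] 0.4894199631977499 -0.20933420057477398
baseTL [ 0.4212 -0.2299  0.012 ] 0.4711640879869787 -0.09098891291948889
baseBL [ 0.38   -0.3585  0.012 ] 0.47095800218625 -0.22596327761585916
beaker [ 0.5774 -0.2492  0.06  ] 0.6258367615915565 -0.06181490921682451
slide back + [ 0.4768 -0.2558  0.05  ] 0.5320307416769913 -0.09867954876637083
boss L [ 0.4499 -0.3057  0.04  ] 0.5215941063827049 -0.15447884682806015
slideTop backL [ 0.4898 -0.2625  0.064 ] 0.5463962207623089 -0.10117306753095576
slideTop frontL [ 0.5148 -0.2705  0.064 ] 0.572703164060965 -0.10120379580843127
slide top front b [ 0.481  -0.3784  0.064 ] 0.5732448688124312 -0.2142113624258276
```

step_arm([
  {"fingers":0.5,"dx":44,"dy":-5.8,"dz":-8,"rx":0,"ry":0,"rz":-0.03},
  {"fingers":0.5,"dx":44,"dy":-5.8,"dz":-8,"rx":0,"ry":0,"rz":-0.03},
  {"fingers":0.5,"dx":44,"dy":-5.8,"dz":-8,"rx":0,"ry":0,"rz":-0.03},
  {"fingers":0.5,"dx":44,"dy":-5.8,"dz":-8,"rx":0,"ry":0,"rz":-0.03},
  {"fingers":0.5,"dx":44,"dy":-5.8,"dz":-8,"rx":0,"ry":0,"rz":-0.03},
])

```text
time_s: 2.3
eef_pos: [0.584, -0.0975, 0.2278]
ee_rot: [179.8, 0.0, 74.0]
contact_force: [0.5, 0.6, 0.5]
opening: 0.0462
```

step_arm([
  {"fingers":0.5,"dx":13,"dy":-1,"dz":-2,"rx":0,"ry":0,"rz":0},
  {"fingers":0.5,"dx":13,"dy":-1,"dz":-2,"rx":0,"ry":0,"rz":0},
  {"fingers":0.5,"dx":13,"dy":-1,"dz":-2,"rx":0,"ry":0,"rz":0},
  {"fingers":0.5,"dx":13,"dy":-1,"dz":-2,"rx":0,"ry":0,"rz":0},
])

```text
time_s: 2.8
eef_pos: [0.6097, 0.028, 0.2463]
ee_rot: [179.9, 0.0, 74.1]
contact_force: [0.9, -0.5, -1.6]
opening: 0.0464
```

Run:
```python
from h import *
shot('w4')
```

```text
2.8 [0.6097 0.028  0.2463] [179.8695   0.0184  74.0838] [ 0.9409 -0.5421 -1.6073] 0.0463877958533052 [-8.6819 13.0798 83.3245 -0.0349 83.4686  7.2382]
```

View pics/w4.png

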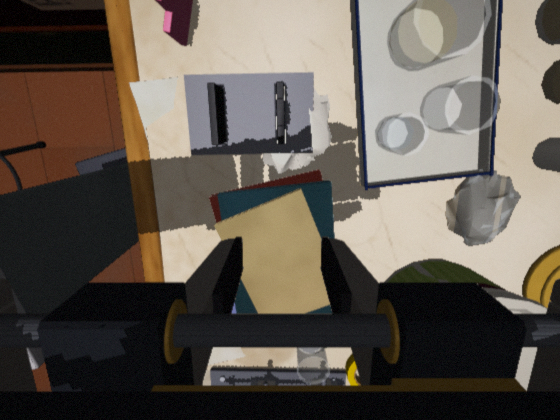

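Run:
```python
from h import *
f=cv2.imread('pics/w4.png')[60:165,175:330]
cv2.imwrite('pics/w4z.png',cv2.resize(f,(775,525),interpolation=cv2.INTER_CUBIC))
```

```text
(no output)
```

View pics/w4z.png

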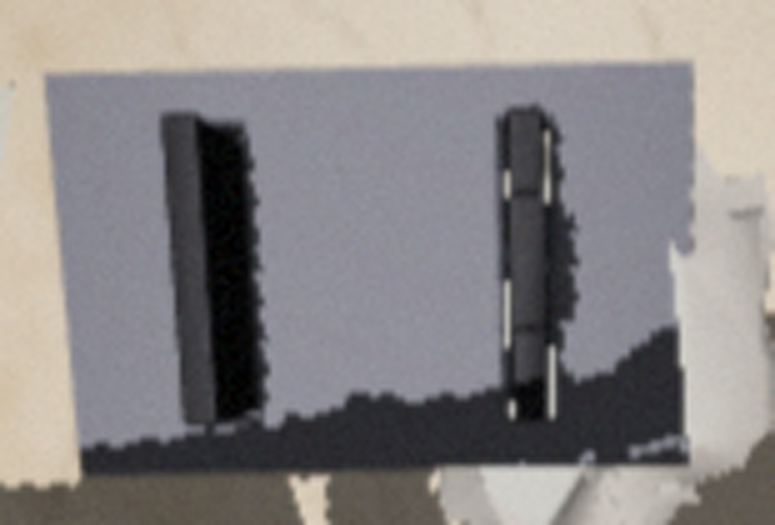

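Run:
```python
from h import *
i=info('w4')
def P(n,x,yy,z):
    p=ray(i,175+x/5,60+yy/5,z); print(n,p); return p
a=P('tab+',529,188,.10);b=P('tab-',532,328,.10);m=P('tabmid',530.5,258,.10)
c=P('pl+',528,110,.07);d=P('pl-',534,418,.07)
print((c+d)/2,np.degrees(np.arctan2(*(c-d)[1::-1]))-90,np.linalg.norm(c-d),np.linalg.norm(a-b))
t=P('blk',48,74,.03),P('',692,63,.03),P('',80,473,.03),P('',690,465,.03)
print(np.mean(t,0),[np.degrees(np.arctan2(*(t[k+1]-t[k])[1::-1])) for k in (0,2)],np.degrees(np.arctan2(*(t[0]-t[2])[1::-1]))-90)
from h import bot
```

```text
tab+ [0.6364 0.1222 0.1   ]
tab- [0.6298 0.0969 0.1   ]
tabmid [0.6331 0.1097 0.1   ]
pl+ [0.6411 0.1393 0.07  ]
pl- [0.625  0.0783 0.07  ]
[0.633  0.1088 0.07  ] -14.756357082133292 0.06308340510116837 0.02613691384200458
blk [0.5378 0.1819 0.03  ]
 [0.6817 0.1434 0.03  ]
 [0.5132 0.0939 0.03  ]
 [0.6584 0.0546 0.03  ]
[0.5978 0.1185 0.03  ] [np.float64(-14.982336186703773), np.float64(-15.183772677999361)] -15.59174379642785
```

step_arm([
  {"fingers":0.5,"dx":8.45,"dy":0,"dz":4,"rx":0,"ry":0,"rz":-0.016},
  {"fingers":0.5,"dx":8.45,"dy":0,"dz":9,"rx":0,"ry":0,"rz":-0.016},
  {"fingers":0.5,"dx":8.45,"dy":0,"dz":12,"rx":0,"ry":0,"rz":-0.016},
  {"fingers":0.4,"dx":8.45,"dy":0,"dz":12,"rx":0,"ry":0,"rz":-0.016},
  {"fingers":0.4,"dx":8.45,"dy":0,"dz":12,"rx":0,"ry":0,"rz":-0.016},
])

```text
time_s: 3.48
eef_pos: [0.6341, 0.1076, 0.127]
ee_rot: [179.8, -0.0, 74.8]
contact_force: [-0.4, -1.3, 0.5]
opening: 0.0369
```

Run:
```python
from h import *
shot('w5')
```

```text
3.475 [0.6341 0.1076 0.127 ] [179.8384  -0.0298  74.8209] [-0.3804 -1.2846  0.5415] 0.036870728653758664 [-1.1085 23.0805 84.6734 -0.0109 72.0821 14.0739]
```

View pics/w5.png

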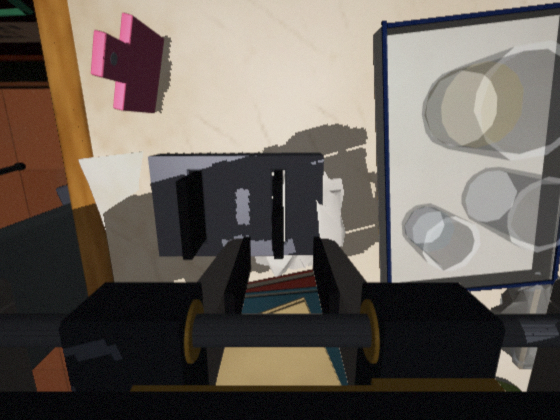

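step_arm([
  {"fingers":0.4,"dx":0.13,"dy":-0.12,"dz":3,"rx":0,"ry":0,"rz":0},
  {"fingers":0.4,"dx":0.13,"dy":-0.12,"dz":5.2,"rx":0,"ry":0,"rz":0},
  {"fingers":0.4,"dx":0.13,"dy":-0.12,"dz":5.2,"rx":0,"ry":0,"rz":0},
  {"fingers":0.4,"dx":0.13,"dy":-0.12,"dz":5.2,"rx":0,"ry":0,"rz":0},
])

```text
time_s: 4.03
eef_pos: [0.6337, 0.1103, 0.0754]
ee_rot: [179.8, -0.1, 74.9]
contact_force: [-1.0, 0.1, -0.5]
opening: 0.037
```

Run:
```python
from h import *
shot('w6')
```

```text
4.025 [0.6337 0.1103 0.0754] [179.7884  -0.0546  74.9008] [-1.0172  0.1348 -0.5088] 0.0369751953917634 [-0.8698 26.3576 86.5649  0.001  66.8589 14.2292]
```

View pics/w6.png

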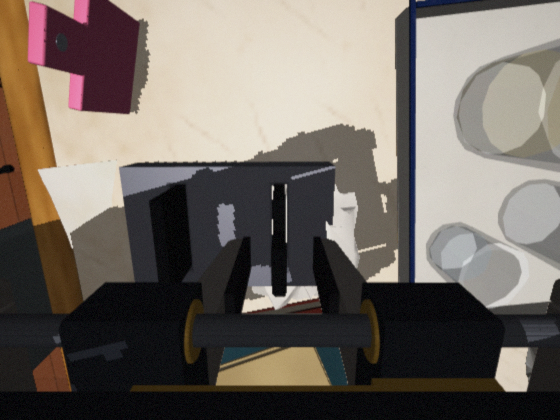

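The plate (279,240) lies midway between the finger tips. Closing.

step_arm([
  {"fingers":0,"dx":-0.1,"dy":0,"dz":0.1,"rx":0,"ry":0,"rz":0},
  {"fingers":0,"dx":-0.1,"dy":0,"dz":0.1,"rx":0,"ry":0,"rz":0},
  {"fingers":0,"dx":-0.1,"dy":0,"dz":0.1,"rx":0,"ry":0,"rz":0},
  {"fingers":0,"dx":-0.1,"dy":0,"dz":0.1,"rx":0,"ry":0,"rz":0},
  {"fingers":0,"dx":-0.1,"dy":0,"dz":0.1,"rx":0,"ry":0,"rz":0},
])

```text
time_s: 4.7
eef_pos: [0.6319, 0.1097, 0.0721]
ee_rot: [180.0, -0.0, 74.9]
contact_force: [-0.3, 0.1, 0.6]
opening: 0.0078
```

step_arm([
  {"fingers":0,"dx":0,"dy":0,"dz":0,"rx":0,"ry":0,"rz":0},
  {"fingers":0,"dx":0,"dy":0,"dz":-1,"rx":0,"ry":0,"rz":0},
  {"fingers":0,"dx":0,"dy":0,"dz":-3,"rx":0,"ry":0,"rz":0},
  {"fingers":0,"dx":0,"dy":0,"dz":-5,"rx":0,"ry":0,"rz":0},
  {"fingers":0,"dx":0,"dy":0,"dz":-8,"rx":0,"ry":0,"rz":0},
])

```text
time_s: 5.32
eef_pos: [0.6314, 0.1098, 0.1534]
ee_rot: [-180.0, 0.0, 74.9]
contact_force: [0.8, 0.2, -1.0]
opening: 0.0079
```

Run:
```python
from h import *
shot('w7')
cv2.imwrite('pics/s7.png',vision.grab_frame('side'))
```

```text
5.325 [0.6314 0.1098 0.1534] [-179.9658    0.0027   74.9313] [ 0.7604  0.2337 -0.9927] 0.007864181363272755 [-0.9234 21.4625 83.6607  0.006  74.9107 14.1437]
```

View pics/w7.png

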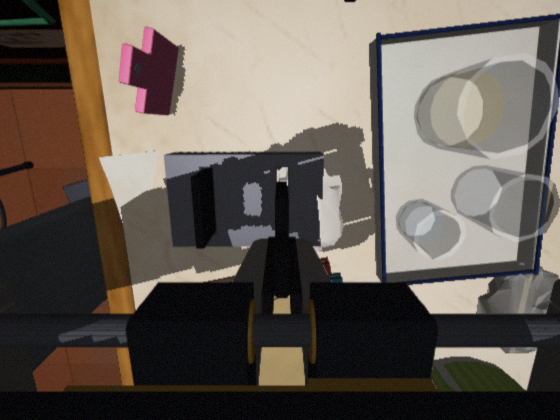

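View pics/s7.png

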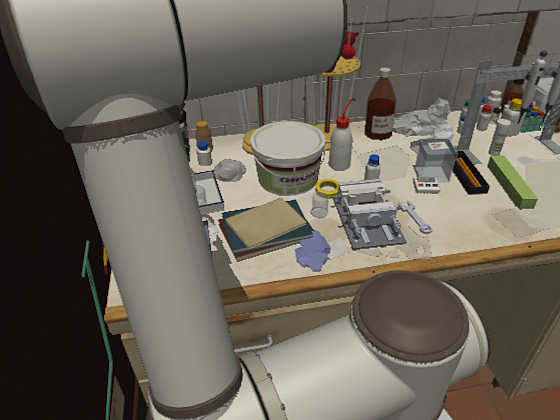

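step_arm([
  {"fingers":0,"dx":-2,"dy":0,"dz":-5,"rx":0,"ry":0,"rz":0},
  {"fingers":0,"dx":-6,"dy":0.5,"dz":-10,"rx":0,"ry":0,"rz":0.02},
  {"fingers":0,"dx":-11,"dy":1,"dz":-10,"rx":0,"ry":0,"rz":0.046},
  {"fingers":0,"dx":-16,"dy":1.5,"dz":-10,"rx":0,"ry":0,"rz":0.046},
  {"fingers":0,"dx":-21,"dy":2,"dz":-10,"rx":0,"ry":0,"rz":0.046},
])

```text
time_s: 6.05
eef_pos: [0.5959, -0.0997, 0.2516]
ee_rot: [-180.0, -0.0, 72.3]
contact_force: [1.0, 0.1, -0.5]
opening: 0.0077
```

step_arm([
  {"fingers":0,"dx":-5,"dy":0,"dz":0,"rx":0,"ry":0,"rz":0},
  {"fingers":0,"dx":-10,"dy":0,"dz":0,"rx":0,"ry":0,"rz":0},
  {"fingers":0,"dx":-15,"dy":0,"dz":0,"rx":0,"ry":0,"rz":0},
  {"fingers":0,"dx":-20,"dy":0,"dz":0,"rx":0,"ry":0,"rz":0},
  {"fingers":0,"dx":-22,"dy":0,"dz":0,"rx":0,"ry":0,"rz":0},
])

```text
time_s: 6.68
eef_pos: [0.5284, -0.3099, 0.2513]
ee_rot: [-180.0, -0.0, 72.1]
contact_force: [0.4, -0.5, 0.5]
opening: 0.0079
```

step_arm([
  {"fingers":0,"dx":-2.4,"dy":2.7,"dz":1,"rx":0,"ry":0,"rz":-0.003},
  {"fingers":0,"dx":-2.4,"dy":2.7,"dz":5,"rx":0,"ry":0,"rz":-0.003},
  {"fingers":0,"dx":-2.4,"dy":2.7,"dz":8.5,"rx":0,"ry":0,"rz":-0.003},
  {"fingers":0,"dx":-2.4,"dy":2.7,"dz":8.5,"rx":0,"ry":0,"rz":-0.003},
  {"fingers":0,"dx":-2.4,"dy":2.7,"dz":8.5,"rx":0,"ry":0,"rz":-0.003},
])

```text
time_s: 7.3
eef_pos: [0.5489, -0.3389, 0.1685]
ee_rot: [179.9, 0.0, 72.5]
contact_force: [0.7, 0.1, -0.2]
opening: 0.008
```

Run:
```python
from h import *
shot('w8')
cv2.imwrite('pics/s8.png',cv2.resize(vision.grab_frame('side')[100:300,260:480],(660,600),interpolation=cv2.INTER_CUBIC))
```

```text
7.3 [ 0.5489 -0.3389  0.1685] [179.8908   0.0374  72.5034] [ 0.7407  0.0999 -0.1848] 0.007994026491302922 [-42.4117  21.1875  82.2471   0.0124  76.4506 -24.9181]
```

View pics/w8.png

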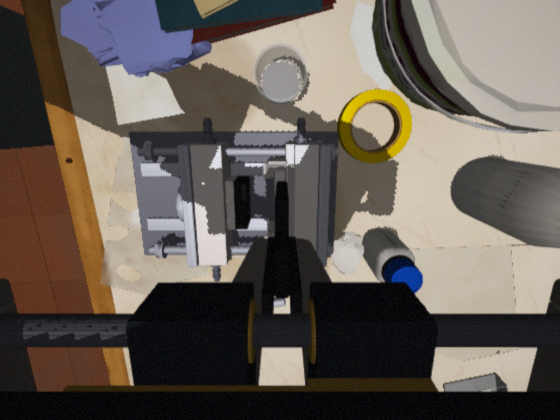

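View pics/s8.png

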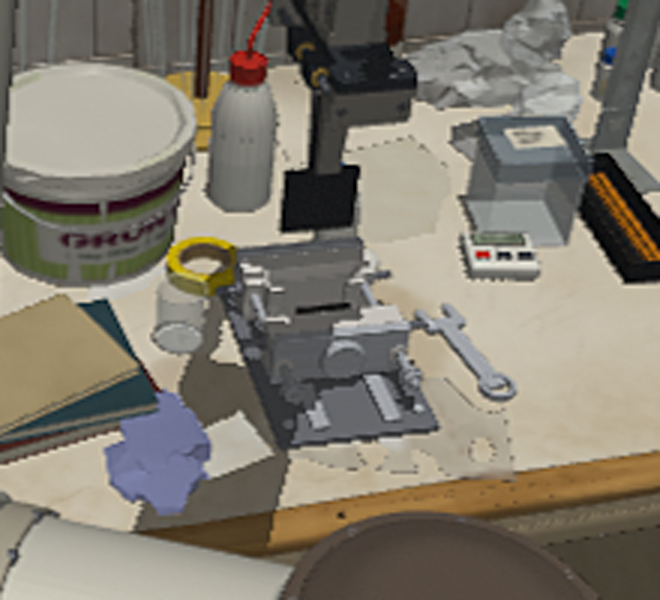

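Run:
```python
from h import *
i=vision.camera_info('side')
s=bot.observe();a=np.radians(s['ee_rot'][2]);tx=np.array([np.cos(a),np.sin(a),0]);ty=np.array([np.sin(a),-np.cos(a),0]);p=s['eef_pos'].copy()
z=np.array([0,0,1.])
for n,q in [('low +',p+.032*tx-.004*ty-.062*z),('low -',p-.032*tx-.004*ty-.062*z),('top +',p+.032*tx-.004*ty-.002*z),('top -',p-.032*tx-.004*ty-.002*z)]:
    u=proj(i,q);print(n,(u-[260,100])*3)
m=np.array([.547,-.341,0]);d=m-p;print('to mouth tool',d@tx,d@ty)
w=info('w8')
for y,zz in [(.032,-.002),(.013,.028)]:
    print(proj(w,p+y*tx+zz*z))
```

```text
low + [277.4446 233.3765]
low - [350.3985 226.2653]
top + [283.441  173.0259]
top - [358.7992 166.0642]
to mouth tool -0.0020664778372193743 -0.0016774681739820188
[282.3267 199.5652]
[282.6093 251.3464]
```

Run:
```python
from h import *
f=cv2.imread('pics/w8.png')[120:310,210:350]
cv2.imwrite('pics/w8z.png',cv2.resize(cv2.convertScaleAbs(f,alpha=2,beta=30),(442,600),interpolation=cv2.INTER_CUBIC))
```

```text
(no output)
```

View pics/w8z.png

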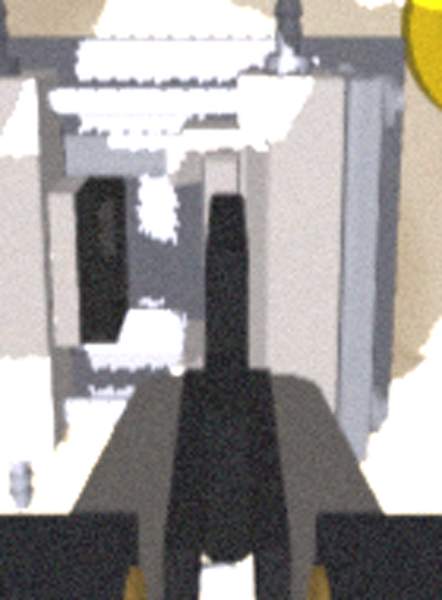

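Run:
```python
from h import *
f=vision.grab_frame('side'); 
cv2.imwrite('pics/s9.png',cv2.resize(f[120:190,335:405],(700,700)[:2],interpolation=cv2.INTER_CUBIC)[:600])
w=info('w8')
s=bot.observe();a=np.radians(s['ee_rot'][2]);tx=np.array([np.cos(a),np.sin(a),0]);p=s['eef_pos'].copy()
print(proj(w,p+.032*tx-np.array([0,0,.062])))
```

```text
[281.7875 181.0471]
```

View pics/s9.png

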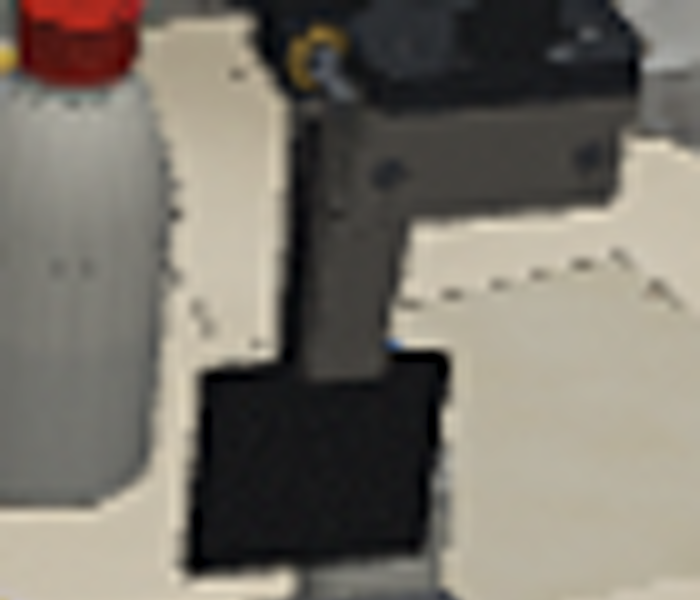

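step_arm([
  {"fingers":0,"dx":-0.2,"dy":-0.17,"dz":0,"rx":0,"ry":0,"rz":0.003},
  {"fingers":0,"dx":-0.2,"dy":-0.17,"dz":2,"rx":0,"ry":0,"rz":0.003},
  {"fingers":0,"dx":-0.2,"dy":-0.17,"dz":4,"rx":0,"ry":0,"rz":0.003},
  {"fingers":0,"dx":-0.2,"dy":-0.17,"dz":4,"rx":0,"ry":0,"rz":0.003},
])

```text
time_s: 7.95
eef_pos: [0.544, -0.3387, 0.123]
ee_rot: [-179.7, -0.2, 72.3]
contact_force: [0.3, 0.5, -0.4]
opening: 0.0075
```

Run:
```python
from h import *
shot('w10')
f=cv2.imread('pics/w10.png')[120:310,210:350]
cv2.imwrite('pics/w10z.png',cv2.resize(cv2.convertScaleAbs(f,alpha=2,beta=30),(442,600),interpolation=cv2.INTER_CUBIC))
s=bot.observe();a=np.radians(s['ee_rot'][2]);tx=np.array([np.cos(a),np.sin(a),0]);ty=np.array([np.sin(a),-np.cos(a),0])
d=np.array([.547,-.341,0])-s['eef_pos'];print(d@tx,d@ty)
```

```text
7.95 [ 0.544  -0.3387  0.123 ] [-179.6525   -0.163    72.2895] [ 0.2543  0.4725 -0.4037] 0.007461299454839641 [-42.6916  23.3986  84.7332   0.001   72.2519 -24.982 ]
-0.0008632339394678751 0.0025561892682335855
```

View pics/w10z.png

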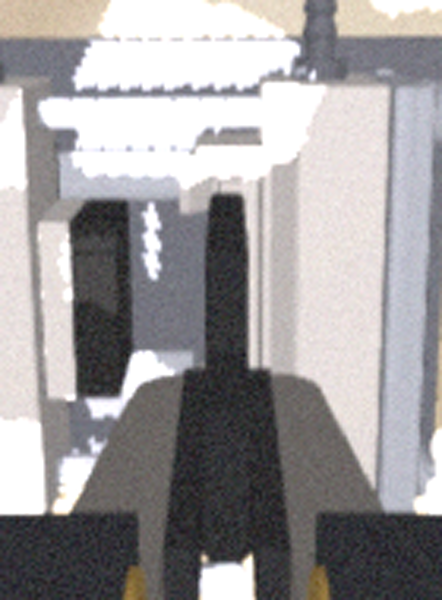

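The plate sits toward the lip side of the slot (zoom gap only at right, 247–262), so shift about 2 mm to the fence and go down step by step.

step_arm([
  {"fingers":0,"dx":-0.05,"dy":0.2,"dz":0,"rx":0,"ry":0,"rz":0},
  {"fingers":0,"dx":-0.05,"dy":0.2,"dz":0.6,"rx":0,"ry":0,"rz":0},
  {"fingers":0,"dx":-0.05,"dy":0.2,"dz":1.2,"rx":0,"ry":0,"rz":0},
  {"fingers":0,"dx":-0.05,"dy":0.2,"dz":1.2,"rx":0,"ry":0,"rz":0},
])

```text
time_s: 8.5
eef_pos: [0.5471, -0.341, 0.114]
ee_rot: [-179.9, -0.0, 72.3]
contact_force: [0.2, -1.6, -0.2]
opening: 0.0078
```

Run:
```python
from h import *
shot('w11')
f=cv2.imread('pics/w11.png')[120:310,210:350]
cv2.imwrite('pics/w11z.png',cv2.resize(cv2.convertScaleAbs(f,alpha=2,beta=30),(442,600),interpolation=cv2.INTER_CUBIC))
```

```text
8.5 [ 0.5471 -0.341   0.114 ] [-179.9213   -0.0367   72.2979] [ 0.2154 -1.6143 -0.2134] 0.007782062485316307 [-42.65    24.2511  84.6808   0.0001  71.155  -24.948 ]
```

View pics/w11z.png

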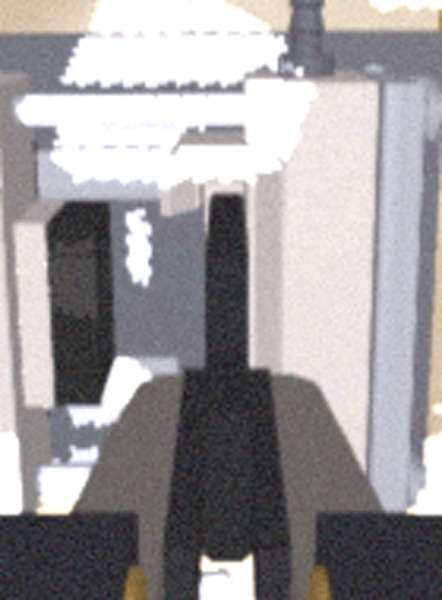

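Plate now centred in the slot opening (203–247). Going down.

step_arm([
  {"fingers":0,"dx":0,"dy":0,"dz":0.6,"rx":0,"ry":0,"rz":0},
  {"fingers":0,"dx":0,"dy":0,"dz":1.2,"rx":0,"ry":0,"rz":0},
  {"fingers":0,"dx":0,"dy":0,"dz":1.8,"rx":0,"ry":0,"rz":0},
  {"fingers":0,"dx":0,"dy":0,"dz":1.8,"rx":0,"ry":0,"rz":0},
])

```text
time_s: 9.05
eef_pos: [0.5472, -0.341, 0.0959]
ee_rot: [-179.9, -0.0, 72.3]
contact_force: [-0.5, -0.0, -1.1]
opening: 0.0082
```

step_arm([
  {"fingers":0,"dx":0,"dy":0,"dz":0.6,"rx":0,"ry":0,"rz":0},
  {"fingers":0,"dx":0,"dy":0,"dz":1.2,"rx":0,"ry":0,"rz":0},
  {"fingers":0,"dx":0,"dy":0,"dz":1.6,"rx":0,"ry":0,"rz":0},
  {"fingers":0,"dx":0,"dy":0,"dz":1.6,"rx":0,"ry":0,"rz":0},
])

```text
time_s: 9.55
eef_pos: [0.5474, -0.3412, 0.0804]
ee_rot: [-180.0, -0.0, 72.3]
contact_force: [0.3, 0.1, -1.1]
opening: 0.0074
```

step_arm([
  {"fingers":0,"dx":0,"dy":0,"dz":0.2,"rx":0,"ry":0,"rz":0},
  {"fingers":0,"dx":0,"dy":0,"dz":0.4,"rx":0,"ry":0,"rz":0},
  {"fingers":0,"dx":0,"dy":0,"dz":0.4,"rx":0,"ry":0,"rz":0},
])

```text
time_s: 9.93
eef_pos: [0.5476, -0.3414, 0.0767]
ee_rot: [180.0, -0.0, 72.3]
contact_force: [-0.8, -0.6, -0.6]
opening: 0.0078
```

step_arm([
  {"fingers":0,"dx":0,"dy":0,"dz":0.1,"rx":0,"ry":0,"rz":0},
  {"fingers":0,"dx":0,"dy":0,"dz":0.1,"rx":0,"ry":0,"rz":0},
])

```text
time_s: 10.18
eef_pos: [0.5477, -0.3415, 0.0761]
ee_rot: [180.0, 0.0, 72.3]
contact_force: [-0.8, 0.1, 0.8]
opening: 0.0078
```

step_arm([
  {"fingers":0,"dx":0,"dy":0,"dz":0.1,"rx":0,"ry":0,"rz":0},
  {"fingers":0,"dx":0,"dy":0,"dz":0.1,"rx":0,"ry":0,"rz":0},
])

```text
time_s: 10.42
eef_pos: [0.5477, -0.3415, 0.0761]
ee_rot: [180.0, 0.0, 72.3]
contact_force: [-3.0, 3.0, 5.7]
opening: 0.0076
```

Floor contact felt (z stops at 0.0761, +5.7 N), exactly as expected for home. Releasing.

step_arm([
  {"fingers":0.3,"dx":0,"dy":0,"dz":-0.1,"rx":0,"ry":0,"rz":0},
  {"fingers":0.3,"dx":0,"dy":0,"dz":-0.1,"rx":0,"ry":0,"rz":0},
  {"fingers":0.3,"dx":0,"dy":0,"dz":-0.1,"rx":0,"ry":0,"rz":0},
  {"fingers":0.3,"dx":0,"dy":0,"dz":-0.1,"rx":0,"ry":0,"rz":0},
])

```text
time_s: 10.92
eef_pos: [0.5475, -0.3414, 0.0757]
ee_rot: [-180.0, -0.0, 72.3]
contact_force: [-0.2, 0.2, -0.7]
opening: 0.0279
```

Run:
```python
from h import *
shot('w12')
cv2.imwrite('pics/s12.png',cv2.resize(vision.grab_frame('side')[140:260,300:450],(750,600),interpolation=cv2.INTER_CUBIC))
```

```text
10.925 [ 0.5475 -0.3414  0.0757] [-179.9919   -0.0054   72.2934] [-0.2253  0.2328 -0.6646] 0.02791377604639333 [-42.6529  26.7674  85.9621   0.0017  67.2802 -24.9469]
```

View pics/w12.png

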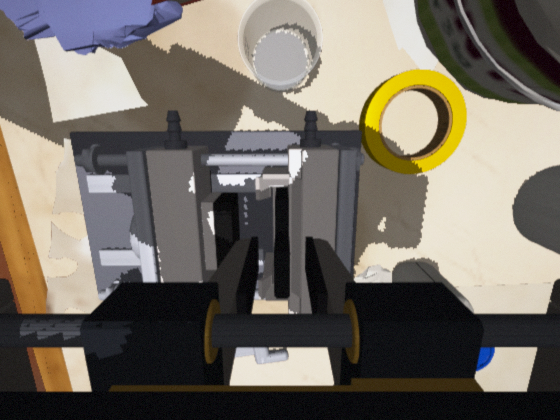

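View pics/s12.png

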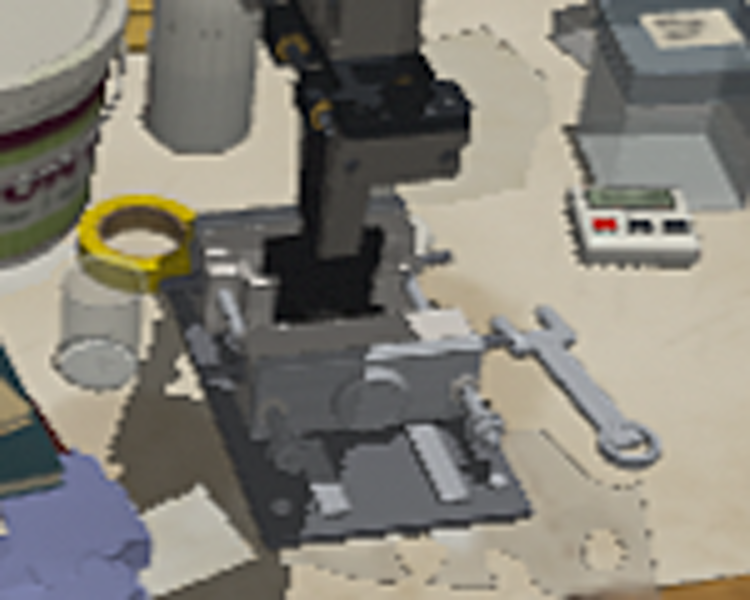

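Plate stands in the guide, fingers clear on both sides (plate at (283,240), pads at 250/318). Lifting straight off.

step_arm([
  {"fingers":0.3,"dx":0,"dy":0,"dz":-1,"rx":0,"ry":0,"rz":0},
  {"fingers":0.3,"dx":0,"dy":0,"dz":-4,"rx":0,"ry":0,"rz":0},
  {"fingers":0.3,"dx":0,"dy":0,"dz":-8,"rx":0,"ry":0,"rz":0},
  {"fingers":0.1,"dx":-3,"dy":-3,"dz":-12,"rx":0,"ry":0,"rz":0},
  {"fingers":0,"dx":-6,"dy":-3,"dz":-12,"rx":0,"ry":0,"rz":0},
])

```text
time_s: 11.65
eef_pos: [0.5015, -0.3915, 0.2019]
ee_rot: [179.6, 0.3, 72.3]
contact_force: [-0.1, -0.5, 0.2]
opening: 0.0097
```

step_arm([
  {"fingers":0,"dx":0,"dy":0,"dz":0,"rx":0,"ry":0,"rz":0},
  {"fingers":0,"dx":0,"dy":0,"dz":0,"rx":0,"ry":0,"rz":0},
])

```text
time_s: 11.9
eef_pos: [0.5008, -0.3887, 0.1956]
ee_rot: [-180.0, -0.1, 72.3]
contact_force: [-0.1, 0.3, -0.4]
opening: 0.0004
```

Run:
```python
from h import *
shot('w13')
f=cv2.imread('pics/w13.png')[60:240,150:390]
cv2.imwrite('pics/w13z.png',cv2.resize(cv2.convertScaleAbs(f,alpha=1.5,beta=20),(800,600),interpolation=cv2.INTER_CUBIC))
```

```text
11.9 [ 0.5008 -0.3887  0.1956] [-179.9662   -0.0532   72.3001] [-0.1006  0.2596 -0.4374] 0.0003877483516646577 [-48.7299  18.5046  82.5139   0.0287  79.0379 -31.0355]
```

View pics/w13z.png

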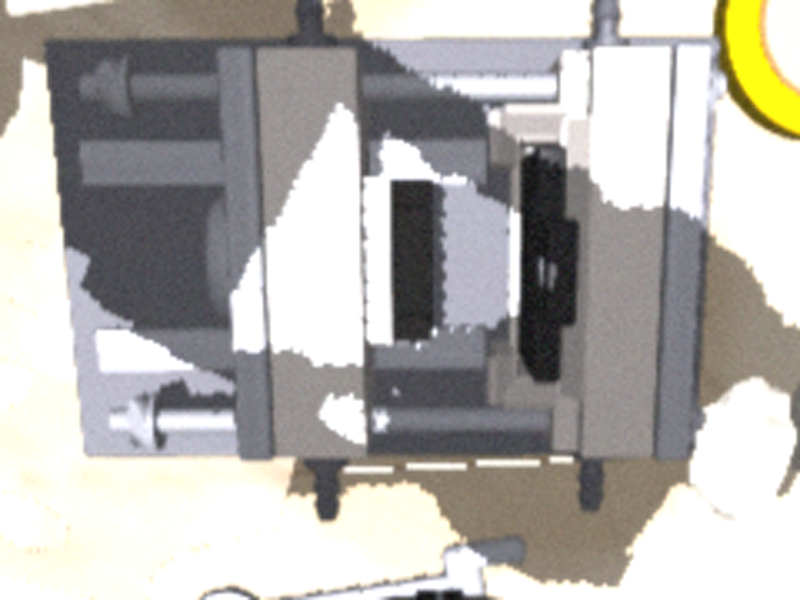

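Electrode stands flat in the slot, centred (zoom (545,265)); the gap gasket–plate is still ~27 mm. Next: turn 90° and go to a spot above the space between the rod ends.

step_arm([
  {"fingers":0,"dx":6,"dy":-10.8,"dz":0,"rx":0,"ry":0,"rz":-0.9},
  {"fingers":0,"dx":6,"dy":-10.8,"dz":0,"rx":0,"ry":0,"rz":-0.9},
  {"fingers":0,"dx":6,"dy":-10.8,"dz":0,"rx":0,"ry":0,"rz":-0.9},
  {"fingers":0,"dx":6,"dy":-10.8,"dz":0,"rx":0,"ry":0,"rz":-0.9},
  {"fingers":0,"dx":6,"dy":-10.8,"dz":0,"rx":0,"ry":0,"rz":-0.9},
])

```text
time_s: 12.58
eef_pos: [0.4163, -0.2981, 0.1956]
ee_rot: [180.0, -0.0, 124.3]
contact_force: [0.4, -0.2, 0.3]
opening: 0.0006
```

step_arm([
  {"fingers":0,"dx":0,"dy":0,"dz":2,"rx":0,"ry":0,"rz":-0.67},
  {"fingers":0,"dx":0,"dy":0,"dz":4,"rx":0,"ry":0,"rz":-0.67},
  {"fingers":0,"dx":0,"dy":0,"dz":5,"rx":0,"ry":0,"rz":-0.67},
  {"fingers":0,"dx":0,"dy":0,"dz":5,"rx":0,"ry":0,"rz":-0.67},
  {"fingers":0,"dx":0,"dy":0,"dz":5,"rx":0,"ry":0,"rz":-0.67},
])

```text
time_s: 13.2
eef_pos: [0.4163, -0.2984, 0.1455]
ee_rot: [180.0, -0.0, 162.3]
contact_force: [-0.2, 0.4, -0.5]
opening: 0.0006
```

Run:
```python
from h import *
shot('w14')
s=bot.observe()
a=np.radians(-17.7); c=np.array([np.cos(a),np.sin(a)]);e=np.array([-c[1],c[0]])
p=s['eef_pos'][:2];print('cell coords',p@c,p@e)
i=info('w13');q=ray(i,150+205/3.3333,60+258/3.3333,.04);print('boss',q[:2]@c,q[:2]@e)
```

```text
13.2 [ 0.4163 -0.2984  0.1455] [179.9619  -0.0436 162.2514] [-0.1505  0.4009 -0.5343] 0.0006221104928024986 [ -49.1795    3.5133  105.644     0.0103   70.8998 -121.4343]
cell coords 0.48745994467163456 -0.15794989494153258
boss 0.5235064534275283 -0.15781976620965874
```

View pics/w14.png

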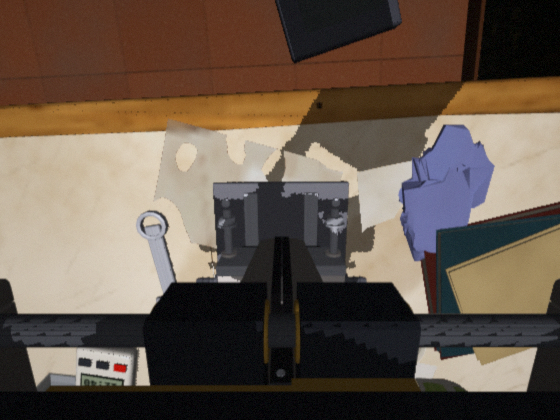

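Fingers (281,240) are midway between the rods (225/335), over the free space behind the boss. Descending.

step_arm([
  {"fingers":0,"dx":0,"dy":0,"dz":4,"rx":0,"ry":0,"rz":0},
  {"fingers":0,"dx":0,"dy":0,"dz":8,"rx":0,"ry":0,"rz":0},
  {"fingers":0,"dx":0,"dy":0,"dz":10,"rx":0,"ry":0,"rz":0},
  {"fingers":0,"dx":0,"dy":0,"dz":11.7,"rx":0,"ry":0,"rz":0},
  {"fingers":0,"dx":0,"dy":0,"dz":11.7,"rx":0,"ry":0,"rz":0},
])

```text
time_s: 13.88
eef_pos: [0.4156, -0.2986, 0.028]
ee_rot: [179.9, -0.1, 162.2]
contact_force: [0.1, 0.7, 0.4]
opening: 0.0005
```

step_arm([
  {"fingers":0,"dx":0,"dy":0,"dz":0,"rx":0,"ry":0,"rz":0},
  {"fingers":0,"dx":-1,"dy":0,"dz":0,"rx":0,"ry":0,"rz":0},
  {"fingers":0,"dx":-2,"dy":0,"dz":0,"rx":0,"ry":0,"rz":0},
  {"fingers":0,"dx":-2,"dy":0,"dz":0,"rx":0,"ry":0,"rz":0},
])

```text
time_s: 14.38
eef_pos: [0.4363, -0.3062, 0.0294]
ee_rot: [-180.0, 0.1, 162.3]
contact_force: [0.4, 0.4, -1.2]
opening: 0.0003
```

```bash
cat >> h.py <<'E'
a_=np.radians(-17.7); C=np.array([np.cos(a_),np.sin(a_)]);E_=np.array([-C[1],C[0]])
def cell():
    s=bot.observe();p=s['eef_pos'][:2];f=s['contact_force'];print(s['time_s'],'cell x,y',p@C,p@E_,'z',s['eef_pos'][2],'Fx',f[:2]@C,'Fy',f[:2]@E_,'Fz',f[2])
E
python3 - <<'E'
from h import *
cell()
cv2.imwrite('pics/s15.png',cv2.resize(vision.grab_frame('side')[140:260,300:450],(750,600),interpolation=cv2.INTER_CUBIC))
E
```

```text
14.375 cell x,y 0.5087030314302842 -0.15906199636760732 z 0.029423240413860078 Fx 0.27684789569675994 Fy 0.47137661858975655 Fz -1.2032141380563695
```

View pics/s15.png

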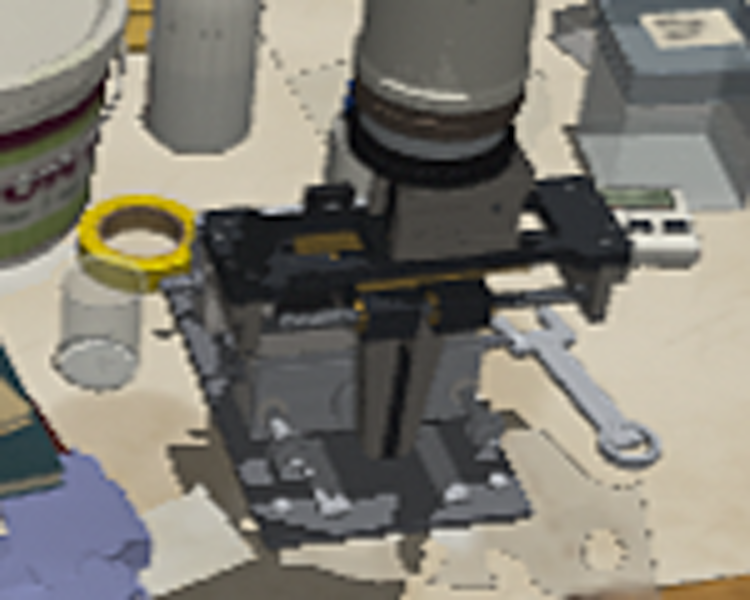

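Fingers stand behind the boss with no contact yet. Advance, then creep.

step_arm([
  {"fingers":0,"dx":-0.2,"dy":0,"dz":0,"rx":0,"ry":0,"rz":0},
  {"fingers":0,"dx":-0.4,"dy":0,"dz":0,"rx":0,"ry":0,"rz":0},
  {"fingers":0,"dx":-0.6,"dy":0,"dz":0,"rx":0,"ry":0,"rz":0},
  {"fingers":0,"dx":-0.8,"dy":0,"dz":0,"rx":0,"ry":0,"rz":0},
  {"fingers":0,"dx":-1,"dy":0,"dz":0,"rx":0,"ry":0,"rz":0},
])

```text
time_s: 15.05
eef_pos: [0.4446, -0.3086, 0.0289]
ee_rot: [180.0, -0.0, 162.3]
contact_force: [-0.9, -0.1, 0.8]
opening: 0.0003
```

```bash
python3 -c "
from h import *
cell()"
```

```text
15.05 cell x,y 0.5173736878412539 -0.15877862559408823 z 0.028864629361108354 Fx -0.8012222597776879 Fy -0.3507625108331909 Fz 0.8140134844851755
```

step_arm([
  {"fingers":0,"dx":-0.2,"dy":0,"dz":0,"rx":0,"ry":0,"rz":0},
  {"fingers":0,"dx":-0.4,"dy":0,"dz":0,"rx":0,"ry":0,"rz":0},
  {"fingers":0,"dx":-0.6,"dy":0,"dz":0,"rx":0,"ry":0,"rz":0},
  {"fingers":0,"dx":-0.8,"dy":0,"dz":0,"rx":0,"ry":0,"rz":0},
  {"fingers":0,"dx":-1,"dy":0,"dz":0,"rx":0,"ry":0,"rz":0},
])

```text
time_s: 15.68
eef_pos: [0.4543, -0.3116, 0.0289]
ee_rot: [180.0, -0.0, 162.3]
contact_force: [-0.7, 0.9, 0.9]
opening: 0.0009
```

```bash
python3 -c "
from h import *
cell()
shot('w16')"
```

```text
15.675 cell x,y 0.5275194411241827 -0.15872081038911356 z 0.028858045767570686 Fx -0.900076822111089 Fy 0.6651250346704627 Fz 0.8722815189470989
15.675 [ 0.4543 -0.3116  0.0289] [179.9922  -0.0075 162.2511] [-0.6552  0.9073  0.8723] 0.0008547357768180404 [ -47.0186   18.3006  103.385     0.0037   58.3248 -119.2716]
```

View pics/w16.png

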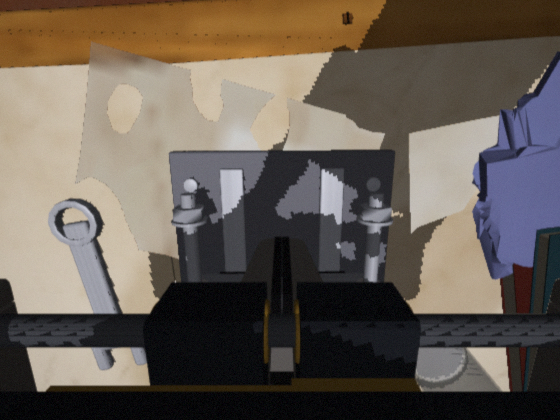

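step_arm([
  {"fingers":0,"dx":-0.2,"dy":0,"dz":0,"rx":0,"ry":0,"rz":0},
  {"fingers":0,"dx":-0.4,"dy":0,"dz":0,"rx":0,"ry":0,"rz":0},
  {"fingers":0,"dx":-0.6,"dy":0,"dz":0,"rx":0,"ry":0,"rz":0},
  {"fingers":0,"dx":-0.7,"dy":0,"dz":0,"rx":0,"ry":0,"rz":0},
])

```text
time_s: 16.23
eef_pos: [0.461, -0.3137, 0.0288]
ee_rot: [180.0, -0.0, 162.3]
contact_force: [-0.6, 1.8, -0.1]
opening: 0.0002
```

```bash
python3 -c "
from h import *
cell()
f=vision.grab_frame('side');cv2.imwrite('pics/s17.png',cv2.resize(f[140:260,300:450],(750,600),interpolation=cv2.INTER_CUBIC))
f=vision.grab_frame('top');cv2.imwrite('pics/t17.png',cv2.resize(f[180:280,290:400],(660,600),interpolation=cv2.INTER_CUBIC))"
```

```text
16.225 cell x,y 0.5345160513621192 -0.1587097127180723 z 0.028827801891137827 Fx -1.073780093064597 Fy 1.516296415756556 Fz -0.08978943398474737
```

View pics/s17.png

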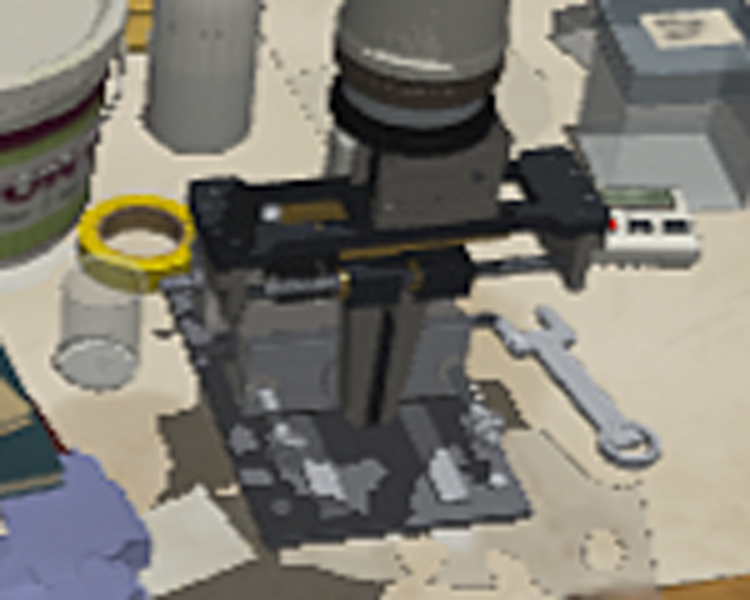

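View pics/t17.png

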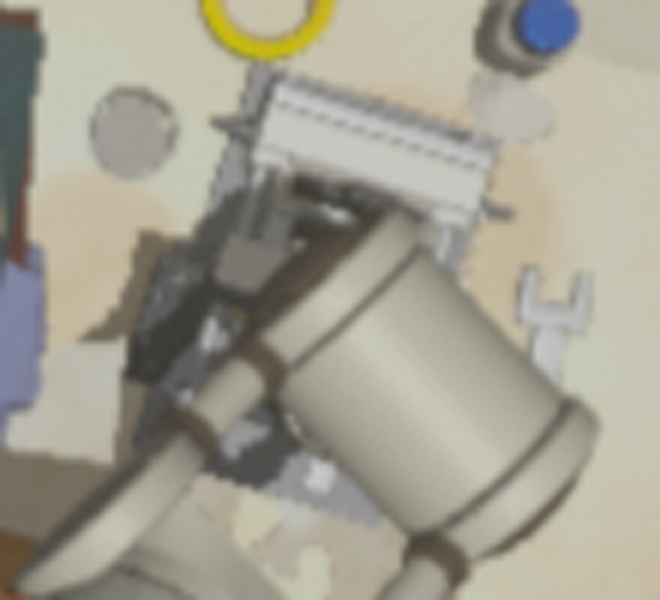

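The slide is being pushed along. Now creeping, 1 mm per row.

step_arm([
  {"fingers":0,"dx":-0.1,"dy":0,"dz":0,"rx":0,"ry":0,"rz":0},
  {"fingers":0,"dx":-0.2,"dy":0,"dz":0,"rx":0,"ry":0,"rz":0},
  {"fingers":0,"dx":-0.3,"dy":0,"dz":0,"rx":0,"ry":0,"rz":0},
  {"fingers":0,"dx":-0.4,"dy":0,"dz":0,"rx":0,"ry":0,"rz":0},
])

```text
time_s: 16.82
eef_pos: [0.4647, -0.315, 0.0289]
ee_rot: [180.0, -0.0, 162.2]
contact_force: [-0.5, 1.5, 0.2]
opening: 0.0005
```

```bash
python3 -c "
from h import *
cell()"
```

```text
16.825 cell x,y 0.5384631437953692 -0.15877353353885604 z 0.02887730979601571 Fx -0.8886840270486565 Fy 1.263361452891239 Fz 0.2079569489612346
```

step_arm([
  {"fingers":0,"dx":-0.1,"dy":0,"dz":0,"rx":0,"ry":0,"rz":0},
  {"fingers":0,"dx":-0.2,"dy":0,"dz":0,"rx":0,"ry":0,"rz":0},
  {"fingers":0,"dx":-0.2,"dy":0,"dz":0,"rx":0,"ry":0,"rz":0},
])

```text
time_s: 17.2
eef_pos: [0.4667, -0.3157, 0.0289]
ee_rot: [-180.0, 0.0, 162.2]
contact_force: [0.2, 0.7, -0.7]
opening: 0.0005
```

```bash
python3 -c "
from h import *
cell()"
```

```text
17.2 cell x,y 0.5405784024167997 -0.1588415645816824 z 0.028889484069381424 Fx -0.034412404470111804 Fy 0.7312364838147476 Fz -0.6615467271146993
```

step_arm([
  {"fingers":0,"dx":-0.1,"dy":0,"dz":0,"rx":0,"ry":0,"rz":0},
  {"fingers":0,"dx":-0.2,"dy":0,"dz":0,"rx":0,"ry":0,"rz":0},
  {"fingers":0,"dx":-0.2,"dy":0,"dz":0,"rx":0,"ry":0,"rz":0},
])

```text
time_s: 17.58
eef_pos: [0.4686, -0.3163, 0.0289]
ee_rot: [-180.0, 0.0, 162.2]
contact_force: [0.1, 0.4, 0.0]
opening: 0.0003
```

```bash
python3 -c "
from h import *
cell()"
```

```text
17.575 cell x,y 0.5425997315006968 -0.15884657361147797 z 0.028919869794856116 Fx -0.08026772449876576 Fy 0.431965625336196 Fz 0.0014994735438456364
```

step_arm([
  {"fingers":0,"dx":-0.1,"dy":0,"dz":0,"rx":0,"ry":0,"rz":0},
  {"fingers":0,"dx":-0.2,"dy":0,"dz":0,"rx":0,"ry":0,"rz":0},
  {"fingers":0,"dx":-0.2,"dy":0,"dz":0,"rx":0,"ry":0,"rz":0},
])

```text
time_s: 17.95
eef_pos: [0.4705, -0.3169, 0.0289]
ee_rot: [-180.0, 0.0, 162.3]
contact_force: [-0.4, 1.7, -0.1]
opening: 0.0007
```

```bash
python3 -c "
from h import *
cell()"
```

```text
17.95 cell x,y 0.5445899168397634 -0.15883729868996108 z 0.028925309238262076 Fx -0.8601936599978978 Fy 1.4711643757867487 Fz -0.09116194522671632
```

step_arm([
  {"fingers":0,"dx":-0.1,"dy":0,"dz":0,"rx":0,"ry":0,"rz":0},
  {"fingers":0,"dx":-0.2,"dy":0,"dz":0,"rx":0,"ry":0,"rz":0},
  {"fingers":0,"dx":-0.2,"dy":0,"dz":0,"rx":0,"ry":0,"rz":0},
])

```text
time_s: 18.32
eef_pos: [0.4722, -0.3174, 0.0289]
ee_rot: [180.0, -0.0, 162.3]
contact_force: [-3.2, 0.9, 1.9]
opening: 0.0005
```

```bash
python3 -c "
from h import *
cell()"
```

```text
18.325 cell x,y 0.5462910781278256 -0.15879960676299248 z 0.02890955969292404 Fx -3.3688124003291553 Fy -0.11677543481600952 Fz 1.8524064613606466
```

Gasket contact begins (−3.4 N). Now 1 mm at a time.

step_arm([
  {"fingers":0,"dx":-0.1,"dy":0,"dz":0,"rx":0,"ry":0,"rz":0},
  {"fingers":0,"dx":-0.1,"dy":0,"dz":0,"rx":0,"ry":0,"rz":0},
])

```text
time_s: 18.58
eef_pos: [0.4728, -0.3176, 0.0289]
ee_rot: [180.0, -0.1, 162.3]
contact_force: [-4.4, 1.4, 3.8]
opening: 0.0005
```

```bash
python3 -c "
from h import *
cell()"
```

```text
18.575 cell x,y 0.5469886537956747 -0.15880433887488696 z 0.02888173948194059 Fx -4.601356049147912 Fy -0.008775749257253707 Fz 3.815438252556223
```

step_arm([
  {"fingers":0,"dx":-0.1,"dy":0,"dz":0,"rx":0,"ry":0,"rz":0},
  {"fingers":0,"dx":-0.1,"dy":0,"dz":0,"rx":0,"ry":0,"rz":0},
])

```text
time_s: 18.82
eef_pos: [0.4735, -0.3178, 0.0289]
ee_rot: [180.0, -0.1, 162.3]
contact_force: [-5.5, 0.3, 5.0]
opening: 0.0006
```

```bash
python3 -c "
from h import *
cell()"
```

```text
18.825 cell x,y 0.5476927661268935 -0.1587635816626355 z 0.028881286815626156 Fx -5.329577915737005 Fy -1.3538546479741325 Fz 4.973990714152019
```

step_arm([
  {"fingers":0,"dx":-0.1,"dy":0,"dz":-0.04,"rx":0,"ry":0,"rz":0},
  {"fingers":0,"dx":-0.1,"dy":0,"dz":-0.04,"rx":0,"ry":0,"rz":0},
])

```text
time_s: 19.08
eef_pos: [0.4738, -0.3179, 0.0289]
ee_rot: [180.0, -0.2, 162.3]
contact_force: [-7.6, 1.8, 5.1]
opening: 0.0006
```

```bash
python3 -c "
from h import *
cell()"
```

```text
19.075 cell x,y 0.5480399021231981 -0.1587864442800464 z 0.028896360037680417 Fx -7.793423433653448 Fy -0.6032886685299623 Fz 5.055462942986624
```

step_arm([
  {"fingers":0,"dx":-0.1,"dy":0,"dz":0,"rx":0,"ry":0,"rz":0},
  {"fingers":0,"dx":-0.1,"dy":0,"dz":0,"rx":0,"ry":0,"rz":0},
])

```text
time_s: 19.32
eef_pos: [0.4744, -0.3181, 0.0289]
ee_rot: [180.0, -0.2, 162.3]
contact_force: [-8.6, 1.1, 4.8]
opening: 0.0004
```

```bash
python3 -c "
from h import *
cell()
f=vision.grab_frame('side');cv2.imwrite('pics/s18.png',cv2.resize(f[140:260,300:450],(750,600),interpolation=cv2.INTER_CUBIC))
f=vision.grab_frame('top');cv2.imwrite('pics/t18.png',cv2.resize(f[180:280,290:400],(660,600),interpolation=cv2.INTER_CUBIC))"
```

```text
19.325 cell x,y 0.5486281130077497 -0.15877741406362067 z 0.02887167468297683 Fx -8.500688827337113 Fy -1.5885955085650492 Fz 4.8271524620179225
```

View pics/s18.png

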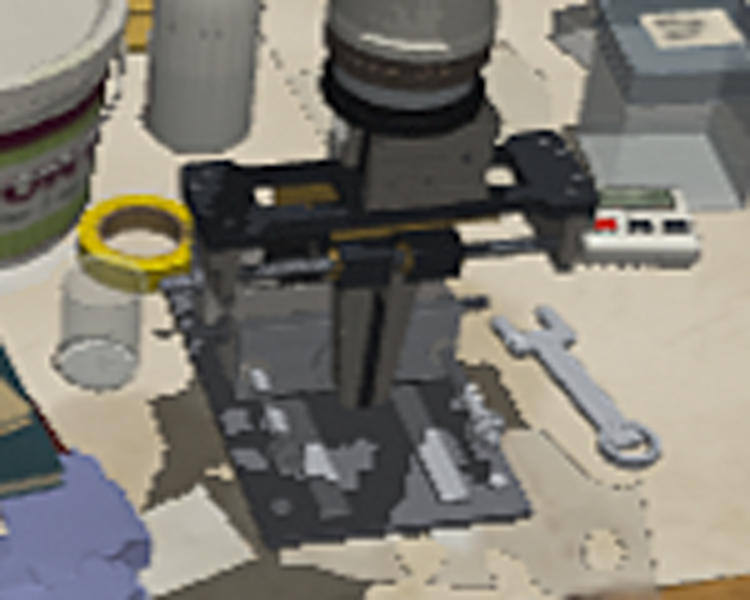

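View pics/t18.png

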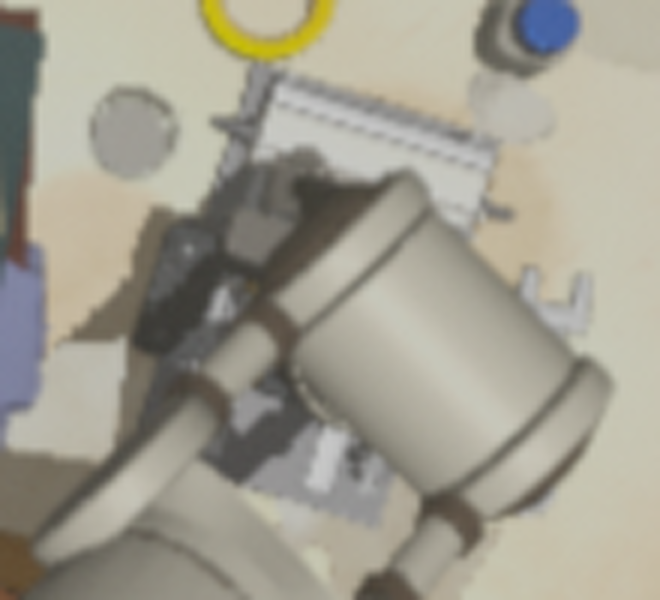

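step_arm([
  {"fingers":0,"dx":-0.1,"dy":0,"dz":-0.03,"rx":0,"ry":0,"rz":0},
  {"fingers":0,"dx":-0.2,"dy":0,"dz":-0.03,"rx":0,"ry":0,"rz":0},
  {"fingers":0,"dx":-0.2,"dy":0,"dz":-0.03,"rx":0,"ry":0,"rz":0},
])

```text
time_s: 19.8
eef_pos: [0.4754, -0.3183, 0.0289]
ee_rot: [180.0, -0.4, 162.3]
contact_force: [-12.3, 2.7, 6.2]
opening: 0.0005
```

```bash
python3 -c "
from h import *
cell()"
```

```text
19.8 cell x,y 0.5496529313604704 -0.15875034619053793 z 0.02890540613269527 Fx -12.559060283962111 Fy -1.1587166788309977 Fz 6.18780072534492
```

step_arm([
  {"fingers":0,"dx":0,"dy":0,"dz":0,"rx":0,"ry":0,"rz":0},
])

```text
time_s: 19.92
eef_pos: [0.4754, -0.3183, 0.0289]
ee_rot: [180.0, -0.4, 162.3]
contact_force: [-12.2, 2.1, 7.2]
opening: 0.0002
```

```bash
python3 -c "
from h import *
cell()"
```

```text
19.925 cell x,y 0.5496536171118275 -0.15874631430458508 z 0.02891225784327893 Fx -12.241550386475454 Fy -1.6745277586955751 Fz 7.193590420868972
```

Push ≈12.4 N total (≈11.4 on the gasket after friction). Holding for more than 1.5 s.

step_arm([
  {"fingers":0,"dx":0,"dy":0,"dz":0,"rx":0,"ry":0,"rz":0},
  {"fingers":0,"dx":0,"dy":0,"dz":0,"rx":0,"ry":0,"rz":0},
  {"fingers":0,"dx":0,"dy":0,"dz":0,"rx":0,"ry":0,"rz":0},
  {"fingers":0,"dx":0,"dy":0,"dz":0,"rx":0,"ry":0,"rz":0},
  {"fingers":0,"dx":0,"dy":0,"dz":0,"rx":0,"ry":0,"rz":0},
])

```text
time_s: 20.55
eef_pos: [0.4754, -0.3184, 0.0289]
ee_rot: [180.0, -0.4, 162.3]
contact_force: [-11.1, 3.2, 6.1]
opening: -0.0001
```

step_arm([
  {"fingers":0,"dx":0,"dy":0,"dz":0,"rx":0,"ry":0,"rz":0},
  {"fingers":0,"dx":0,"dy":0,"dz":0,"rx":0,"ry":0,"rz":0},
  {"fingers":0,"dx":0,"dy":0,"dz":0,"rx":0,"ry":0,"rz":0},
  {"fingers":0,"dx":0,"dy":0,"dz":0,"rx":0,"ry":0,"rz":0},
  {"fingers":0,"dx":0,"dy":0,"dz":0,"rx":0,"ry":0,"rz":0},
])

```text
time_s: 21.18
eef_pos: [0.4754, -0.3184, 0.0289]
ee_rot: [180.0, -0.4, 162.3]
contact_force: [-11.8, 2.6, 6.9]
opening: 0.0005
```

step_arm([
  {"fingers":0,"dx":0,"dy":0,"dz":0,"rx":0,"ry":0,"rz":0},
  {"fingers":0,"dx":0,"dy":0,"dz":0,"rx":0,"ry":0,"rz":0},
  {"fingers":0,"dx":0,"dy":0,"dz":0,"rx":0,"ry":0,"rz":0},
  {"fingers":0,"dx":0,"dy":0,"dz":0,"rx":0,"ry":0,"rz":0},
  {"fingers":0,"dx":0,"dy":0,"dz":0,"rx":0,"ry":0,"rz":0},
])

```text
time_s: 21.8
eef_pos: [0.4754, -0.3184, 0.0289]
ee_rot: [180.0, -0.4, 162.3]
contact_force: [-11.4, 1.9, 6.0]
opening: 0.0002
```

```bash
python3 -c "
from h import *
cell()
f=vision.grab_frame('side');cv2.imwrite('pics/s19.png',cv2.resize(f[140:260,300:450],(750,600),interpolation=cv2.INTER_CUBIC))
cell()
f=vision.grab_frame('top');cv2.imwrite('pics/t19.png',cv2.resize(f[180:280,290:400],(660,600),interpolation=cv2.INTER_CUBIC));cv2.imwrite('pics/t19f.png',f)
cell();vision.grab_frame('wrist');cell()"
```

```text
21.8 cell x,y 0.549664764300568 -0.15874933702292676 z 0.028912691600108502 Fx -11.462754854221371 Fy -1.6270647587603877 Fz 5.955532690408649
21.85 cell x,y 0.5496636039694781 -0.15875386995280943 z 0.02893335092589749 Fx -11.61734011135234 Fy -1.772684449419211 Fz 6.745982528969401
21.9 cell x,y 0.5496475550036097 -0.15877751004252924 z 0.028888258933305325 Fx -12.05589254237153 Fy -1.44259600083825 Fz 6.889415925826366
21.95 cell x,y 0.5496551150214005 -0.1587480440893129 z 0.028911243628747193 Fx -12.38127585654202 Fy -1.0324462445024385 Fz 5.3561164351369985
```

View pics/s19.png

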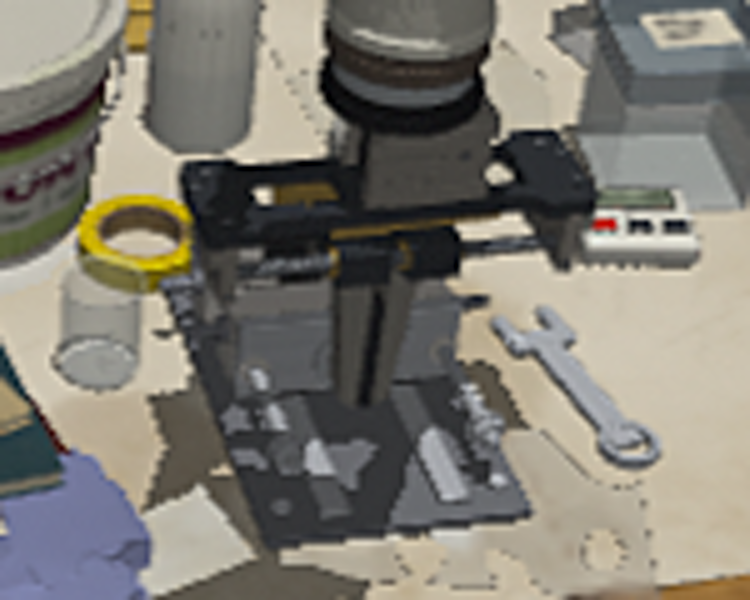

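View pics/t19f.png

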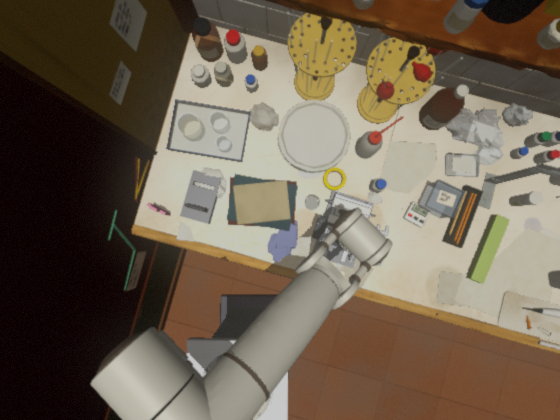

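Everything is steady: about 12 N on average over 2 s, slots, beaker, bottle and spanner unchanged. Handing in.

```bash
python3 -c "
from h import *
cell();print(bot.hand_in());cell()"
```

```text
21.95 cell x,y 0.5496551150214005 -0.1587480440893129 z 0.028911243628747193 Fx -12.38127585654202 Fy -1.0324462445024385 Fz 5.3561164351369985
the job is handed in; nothing more can be done
None
the job is handed in; nothing more can be done
```

I handed the job in at about 22 s with the arm still holding the push; no verdict was reported.

**Placing the plate:** I took the dark tabbed plate from the far slot of the storage block and lowered it into the guide. The floor stopped it at the expected height: tool at z 0.076 m, plate middle about 0.059 m. I let go and lifted off. A picture from above then showed it upright and centred in the guide.

**Pushing the sliding half:** I pushed the boss with the closed fingers until the gasket met the plate, after about 32 mm of travel. I then added about 4 mm of squeeze.

**Last checks:**
- **Push force:** it read 11 to 12.5 N over 2 s. Less about 1 N of friction, the gasket bears on the plate with roughly 11 N. The 4 mm of squeeze at 3 N per mm suggests about 12 N, so the two agree to about 1 N.
- **Other items:** the blanking plate, beaker, bottle and spanner looked unmoved in the last pictures.
- **Vertical force:** an upward force of 5 to 7 N showed on the tool while pushing. I take it for friction at the boss face, but did not confirm that.
- **Not seen directly:** the gripper hid the plate in the last pictures, so that it lies flat against the rear half and is clear of the gripper is inferred from the geometry and forces.

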